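Fetch the lemon from behind the pepper mill and put the mill back

TASK

Get the lemon ready for slicing: it lies on the red tray, hidden behind the tall wooden pepper mill. Stand the mill aside, upright on the bare counter, then lay the lemon lengthwise across the two notched rests of the wooden slicing stand, letting it settle in the notches before you let go, and finally put the mill back upright just where it stood on the tray. Leave the salt shaker and the little jar on the tray undisturbed, and never let the mill topple.

Things in the scene. Friction and masses are not known exactly. Their poses are not given: they have to be found in the camera images.
- pepper_mill_mid (a point): Centre, half-way up, of the tall turned wooden pepper mill: 180 mm high, 0.18 kg, round foot 58 mm across, z axis up along the mill. The point is 90 mm above its foot. Its rounded head (50 mm across, from 130 to 169 mm above the foot; a small steel knob ends at 180) is the place to grip it: the head's middle is 60 mm above this point. Rigid. It stands at the front of the tray, before the lemon.
- lemon_mid (a point): Centre of the loose yellow lemon, 78 mm long along its own x axis, 55 mm wide (y), 56 mm high (z), about 0.11 kg, egg-shaped to both ends. It lies on the tray floor, its centre 28 mm above it, right behind the pepper mill as seen from the robot. Take it across its width, from above.
- tray: Red wooden tray, fixed, 270 mm (its x) by 200 mm (its y), floor 8 mm above the counter, rim 8 mm thick and 28 mm above the counter. Origin: centre of its underside. Its long x axis runs about across the robot's view (world y); its own +y side faces the robot. The counter between tray and stand (about x 0.50 to 0.58, y -0.12 to -0.07) is always bare.
- stand_seat (a point): Where the centre of the seated lemon belongs on the stand, about 57 mm above the counter, mid-way between the two notches. The lemon's long axis lies along this x axis, either way round, one half in each notch. Fingers that hold the lemon by its sides pass outside the rests.
- stand: Wooden slicing stand, fixed. Foot board 124 mm (x) by 80 mm (y), 12 mm high; on it two upright rests, 44 mm apart along x, each 14 mm thick and 39 mm wide (y), with V notches open upward (bottom 22 mm, outer edges 33 mm above the counter). Origin: centre of its underside. A microwave 0.28 m high is close: its front is at x = 0.47, its left side at y = -0.26.
- salt_shaker: Glass salt shaker with a grey domed top, 44 mm across, 90 mm high, loose, near one end of the tray, to one side of the mill; leave alone. Origin: centre of its underside.
- small_jar: Little round honey-coloured jar with a cream lid, 51 mm across, 54 mm high, loose, near the other end of the tray, to the other side of the mill; leave alone. Origin: centre of its underside.
Mind the look-alikes: they are no part of the job. What is shaped like the part that bears pepper_mill_mid but purple is not meant.

How it is judged:
By the outcome, as a careful person would: the job done as asked, in the order asked, and still so for the second after the job is handed in, with the robot touching nothing.
It also fails if it takes over 72 s, if anything falls off the work surface, if the arm or the gripper's body presses on something with over 40 N, if the wrist force passes 120 N, or if a joint passes its speed limit or range.

ROBOT

A 6-joint arm with a two-finger parallel gripper is mounted at the origin on a cart in front of the work surface, level with it; the furniture and walls round the work are solid. World frame = base frame: x ahead of the robot, y to its left, z up, the work surface at z = 0. Lengths are in m, angles in rad, forces in N, time in s.
With the tool pointing down it reaches from about 0.225 to 0.875 m from the base axis. Payload 3.4 kg.
Tool frame: the origin (TCP) lies between the finger pads; the fingertips stand tip_reach ahead of it and the grasp point (between the pads) lies 3 mm ahead of it (tip_reach is the distance from the TCP to the fingertips, in m); y points along the fingers, x is the direction in which the jaws open and shut, and the axes are right-handed (so a half turn about y gives the same grasp; the last joint's range is limited). The gripper opens to 85 mm and grips with 20 to 120 N. Pads are 22 mm wide; open, the fingers measure 114 mm over their backs; the gripper's body (76 mm by 85 mm) begins 54 mm behind the grasp point. The pads swing forward as they close: fully open they stand 13 mm farther back than shut.
Start: joints at [-1.341, 0.276, 1.505, -0, 1.361, -0.121], TCP at [0.198, -0.54, 0.215] pointing down, gripper open.
Joint ranges: [-2.89, 2.89], [-0.75, 2.08], [0.22, 2.7], [-1.18, 4.32], [0.11, 2.71], [-2.7, 2.7]. Speed limits (rad/s): [2.57, 2.57, 3.14, 3.14, 3.14, 3.14].

INTERFACE

Orientations are given as [roll, pitch, yaw] about the fixed x, y, z axes, in that order (R = Rz(yaw) Ry(pitch) Rx(roll)).
In Python, from rig import * gives the robot as it stands. The module is installed in compiled form; this text tells all that it offers.
- The arm moves only by the tool jog_arm, never from a script. Its argument "steps" is a list of rows, each an object of numbers: "fingers": the finger opening in mm, from 0 to 85.4; "dx", "dy", "dz": the shift along the world's x, y, z in mm; "turn": the turn about the world's z in degrees. In form: [{"fingers": .., "dx": .., "dy": .., "dz": .., "turn": ..}, ...]. A call has 1 to 5 rows; each row shifts and turns the commanded pose from where the row before left it; what a row does not reach is not made up. A row lasts 1/10 s, in which the tool goes at most 50 mm and 8.59 degrees, less where a joint would pass 70% of its speed; a pose out of reach is approached as far as the arm can. A call with a gripper value outside its range is refused whole. The fingers move at their own pace and stop on an object; "newtons" is the grip in N (left out, the last holds). Time passes only in rows, so rows that do not move let the fingers close. It gives the time, the measured TCP pose, the force and the opening at its end, in the units of the state.
- state(): the state, without advancing time (a new reading comes with each control period).
- camera(name): name is "scene" or "side" or "wrist"; returns a dict with "img" (420x560x3 uint8, red, green, blue), "fx", "fy", "cx", "cy" (pixels), "k1" (the pictures are not rectified: a ray, as slopes to the right and down, at radius r is drawn at 1 + k1 r^2 times it, then the intrinsics apply), "extrinsics" (4x4, takes a point from camera to world coordinates). Camera axes: x right, y up, looking along -z (the intrinsics and any distortion apply to the point x, -y, -z); pixel columns grow to the right and rows downward; lengths in m; the calibration is good to about 2 mm. A picture is of the moment at which its call begins. There is no depth.
- hand_in(): hands the job in, once; it reports no verdict.
Trained networks look in the newest picture that a camera, given by its name, has taken for a name from the list of things; names that differ only in an ending like _2 or _b are one class to them, and where a whole thing is asked for, a point or a joint stands for the part that bears it (a point fixed in the world has none). Each returns a list of dicts, best first, with "score" (0 to 1); they miss things now and then, are a little off and sometimes report something else, mostly with a low value. They report only what shows in the picture. A call takes as long as a camera call. They do not tell look-alikes from the thing itself.
- look_for(camera, target): "location" ([x, y, z] in m, in the coordinates of the camera as it stood for that picture, good to about 4 mm: the middle of the surface that is visible of it).
- regions_of(camera, target): "mask" (420x560 bool, what is visible of it).
- mark_of(camera, target): "location" ([x, y, z] in m, in the coordinates of the camera as it stood for that picture, good to about 4 mm: a listed point, or the origin of a listed thing).
The state is a dict: "time": time; "qpos": joint angles; "joint_velocities": joint speeds; "joint_efforts": joint torques, N m; "tool_pos": TCP position; "tcp_rot": TCP orientation; "wrist_force": force on the tool from outside, world axes, zero at the start; "ft_torque": the same for the moment, N m; "grip_width": finger opening in m.
Only numpy, scipy, OpenCV 4.12 (cv2) and the standard library are available. Lean on these libraries where they do the work, as an engineer would, in place of code of your own. Each camera call takes 0.05 s, during which the arm holds its last target.

## Working session

There is one attempt and no reset: what is moved stays moved. The work goes in short steps, Python scripts to look and compute and a tool call to move; the robot and the scene stay as the last step left them, time stands still between calls to the robot, and variables do not carry over. Pictures are saved under pics/ and viewed, and the job is handed in when it is done.

Besides the shell and the picture viewer there is one more tool, called after "Request:" by a JSON object that holds its "fn" and its "kwargs". jog_arm: Moves the arm, as the interface text tells. Its arguments: {"type":"object","properties":{"steps":{"type":"array"},"newtons":{"type":"number"}},"required":["steps"]}

```bash
mkdir -p pics
cat > h.py <<'E'
from rig import *
import numpy as np, cv2
def W(c,p): 
    E=np.array(c["extrinsics"]); return (E@np.append(p,1))[:3]
def proj(c,P):
    E=np.linalg.inv(np.array(c["extrinsics"])); p=(E@np.append(P,1))[:3]
    x,y=p[0]/-p[2],-p[1]/-p[2]; f=1+c["k1"]*(x*x+y*y)
    return np.array([c["fx"]*x*f+c["cx"],c["fy"]*y*f+c["cy"]])
def ray(c,u,v):
    xd,yd=(u-c["cx"])/c["fx"],(v-c["cy"])/c["fy"]; x,y=xd,yd
    for _ in range(20):
        f=1+c["k1"]*(x*x+y*y); x,y=xd/f,yd/f
    E=np.array(c["extrinsics"]); return E[:3,3],E[:3,:3]@np.array([x,-y,-1])
def onz(c,u,v,z):
    o,d=ray(c,u,v); return o+d*(z-o[2])/d[2]
def save(c,n,s=1.4): cv2.imwrite("pics/"+n,cv2.resize(c["img"][:,:,::-1],None,fx=s,fy=s))
E
python3 - <<'E'
from h import *
np.set_printoptions(precision=4,suppress=True)
s=state();print(s)
for n in ["scene","side","wrist"]:
    c=camera(n); save(c,n+"0.png"); print(n,np.array(c["extrinsics"])[:3,3])
    for t in ["pepper_mill_mid","lemon_mid","tray","stand_seat","stand","salt_shaker","small_jar"]:
        print(t,[(round(d["score"],2),W(c,d["location"])) for d in mark_of(n,t)][:3])
E
```

```text
{'time': 0.0, 'qpos': array([-1.341 ,  0.2766,  1.5062, -0.    ,  1.3607, -0.121 ]), 'joint_velocities': array([ 0.0005,  0.0003,  0.0002, -0.0007,  0.0002, -0.0006]), 'joint_efforts': array([  0.0026, -41.6766, -24.5807,  -0.    ,   0.011 ,  -0.    ]), 'tool_pos': array([ 0.1975, -0.5394,  0.2145]), 'tcp_rot': array([-1.5706,  0.0019, -1.22  ]), 'wrist_force': array([-0.2959, -0.474 ,  0.029 ]), 'ft_torque': array([ 0.0289, -0.0178,  0.0262]), 'grip_width': 0.08528592060915098}
scene [-0.1402 -0.5618  0.4767]
pepper_mill_mid [(0.77, array([0.5177, 0.1382, 0.0936])), (0.62, array([ 0.395 , -0.081 ,  0.0907]))]
lemon_mid [(0.73, array([0.5952, 0.1382, 0.0346]))]
tray [(0.67, array([ 0.5567,  0.138 , -0.0019]))]
stand_seat [(0.75, array([ 0.4074, -0.249 ,  0.0583]))]
stand [(0.81, array([ 0.4083, -0.2537, -0.0001])), (0.65, array([ 0.4059, -0.2514,  0.0591]))]
salt_shaker []
small_jar [(0.82, array([0.5255, 0.232 , 0.0143]))]
side [0.1877 0.3771 0.7896]
pepper_mill_mid [(0.81, array([0.5198, 0.1374, 0.0972]))]
lemon_mid [(0.94, array([0.5926, 0.141 , 0.0381]))]
tray [(0.91, array([0.558 , 0.1412, 0.0022]))]
stand_seat [(0.84, array([ 0.4078, -0.254 ,  0.0507]))]
stand [(0.63, array([ 0.4031, -0.2557,  0.0022]))]
salt_shaker [(0.96, array([0.5216, 0.0376, 0.0078]))]
small_jar [(0.95, array([0.5259, 0.2326, 0.0042]))]
wrist [ 0.2644 -0.5166  0.3729]
pepper_mill_mid []
lemon_mid []
tray []
stand_seat []
stand []
salt_shaker []
small_jar []
```

View pics/scene0.png

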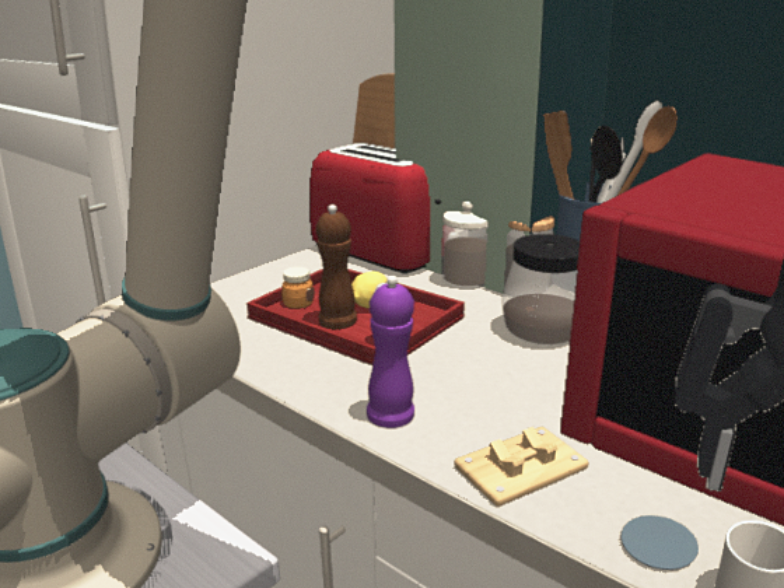

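View pics/side0.png

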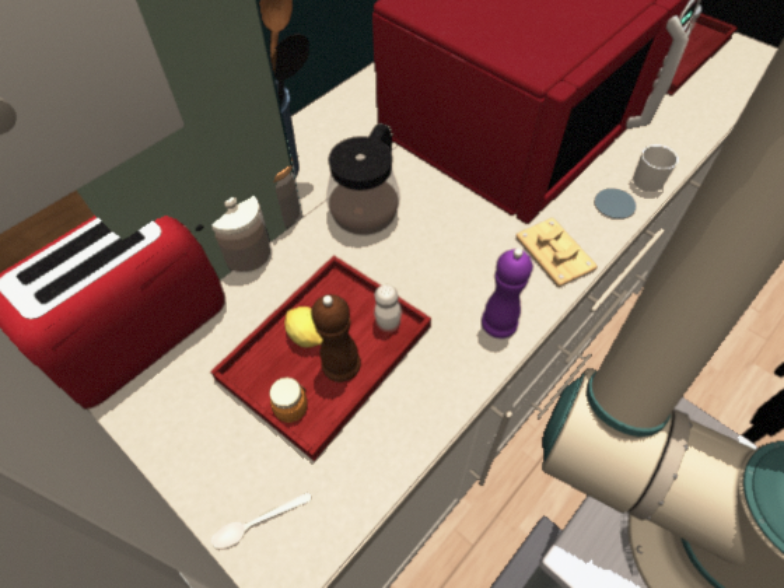

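View pics/wrist0.png

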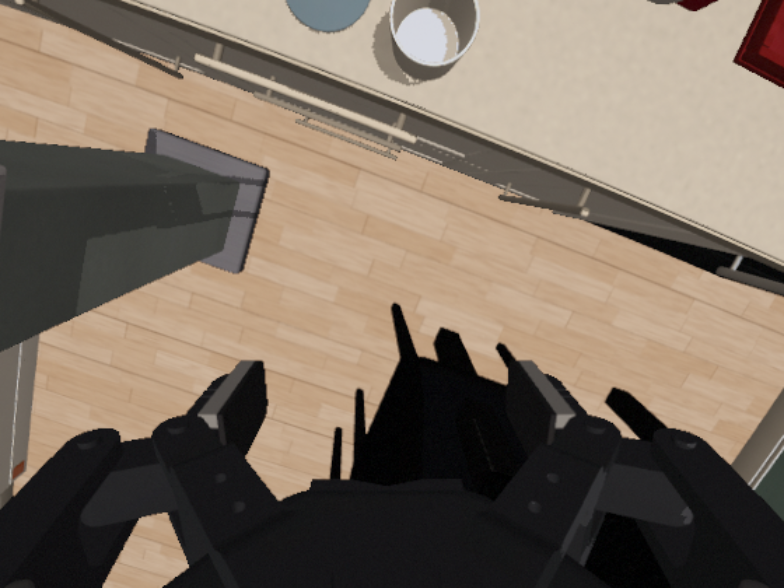

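Run:
```python
from h import *
import rig
np.set_printoptions(precision=4,suppress=True)
print([k for k in dir(rig) if not k.startswith('_')], getattr(rig,'tip_reach',None))
for n in ["scene","side"]:
    c=camera(n)
    for t in ["stand","tray","pepper_mill_mid","lemon_mid"]:
        for d in regions_of(n,t)[:2]:
            m=d["mask"].astype(np.uint8); ys,xs=np.nonzero(m)
            print(n,t,round(d["score"],2),m.sum(),xs.min(),xs.max(),ys.min(),ys.max())
    m=regions_of(n,"stand")
    u,v=proj(c,[.406,-.252,.03]); im=c["img"][int(v)-45:int(v)+45,int(u)-60:int(u)+60]
    print(int(u)-60,int(v)-45)
    cv2.imwrite(f"pics/st_{n}.png",cv2.resize(im[:,:,::-1],None,fx=6.5,fy=6.5,interpolation=cv2.INTER_CUBIC))
```

```text
['IKError', 'camera', 'hand_in', 'look_for', 'mark_of', 'regions_of', 'state', 'tip_reach'] 0.022
scene stand 0.8 3086 325 419 304 361
scene tray 0.89 3355 176 331 193 260
scene pepper_mill_mid 0.82 2917 262 295 197 306
scene pepper_mill_mid 0.66 1917 227 255 146 234
scene lemon_mid 0.82 347 253 275 194 218
scene lemon_mid 0.31 564 202 224 191 219
311 271
side stand 0.62 528 267 286 203 235
side stand 0.58 1530 368 424 155 202
side tray 0.84 8446 151 307 183 327
side pepper_mill_mid 0.79 1477 222 256 210 272
side pepper_mill_mid 0.74 1572 343 381 176 242
side lemon_mid 0.8 549 203 229 219 247
337 129
```

View pics/st_scene.png

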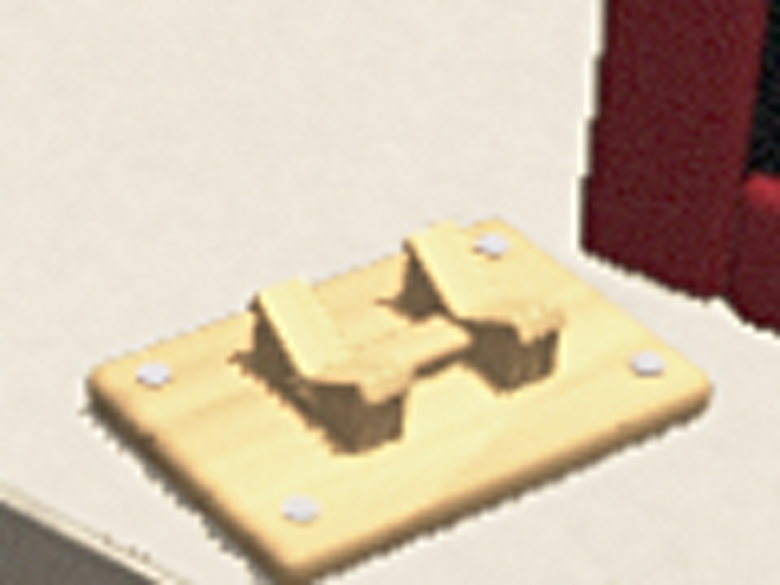

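View pics/st_side.png

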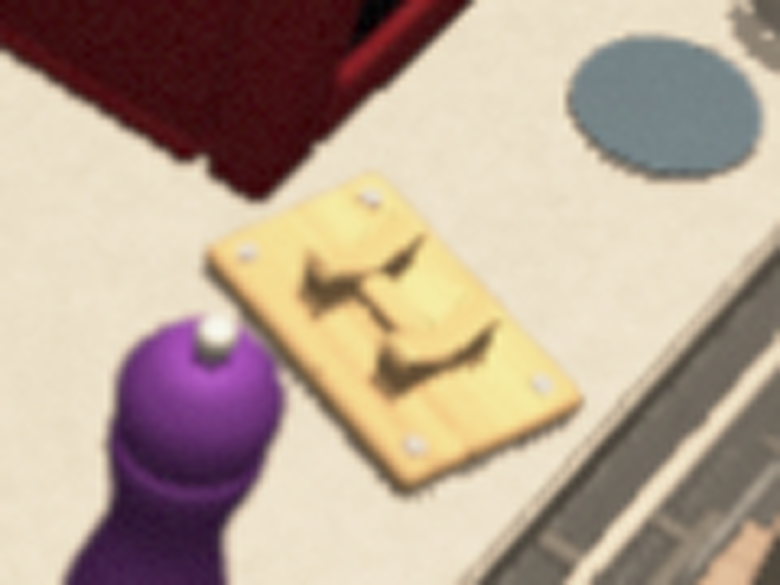

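Run:
```python
from h import *
np.set_printoptions(precision=4,suppress=True)
for n,o,pts in [("scene",(311,271),[(153,374),(490,243),(648,363),(300,508)]),("side",(337,129),[(415,446),(246,252),(371,199),(541,384)])]:
    c=camera(n)
    P=np.array([onz(c,o[0]+(u+.5)/6.5-.5,o[1]+(v+.5)/6.5-.5,.013) for u,v in pts])
    print(P[:,:2],"c",P.mean(0)); 
    d=(P[1]-P[0])+(P[2]-P[3]); e=(P[0]-P[3])+(P[1]-P[2])
    print(np.degrees(np.arctan2(d[1],d[0])),np.linalg.norm(d)/2,np.degrees(np.arctan2(e[1],e[0])),np.linalg.norm(e)/2)
    # tray mask
    m=[d for d in regions_of(n,"tray")][0]["mask"].astype(np.uint8)
    cn=max(cv2.findContours(m,0,1)[0],key=cv2.contourArea)[:,0]
    Q=np.array([onz(c,u,v,.028)[:2] for u,v in cn]).astype(np.float32)
    print("tray",cv2.minAreaRect(Q))
    for t in ["pepper_mill_mid"]:
      for _ in range(3):
        camera(n); print(t,[(round(d["score"],2),W(c,d["location"])) for d in mark_of(n,t)][:3])
```

```text
[[ 0.3672 -0.2126]
 [ 0.4617 -0.2448]
 [ 0.4433 -0.2982]
 [ 0.3492 -0.2651]] c [ 0.4054 -0.2552  0.013 ]
-19.100098485101253 0.09980570381825567 71.07126774811931 0.05600909814641246
tray ((0.47797995805740356, 0.14641912281513214), (0.32499024271965027, 0.16588501632213593), 70.79327392578125)
pepper_mill_mid [(0.92, array([ 0.3954, -0.079 ,  0.0932])), (0.89, array([0.5212, 0.1349, 0.0979]))]
pepper_mill_mid [(0.8, array([0.5209, 0.1369, 0.0959])), (0.58, array([ 0.3957, -0.0799,  0.0892]))]
pepper_mill_mid [(0.91, array([ 0.3923, -0.0822,  0.0888])), (0.8, array([0.5198, 0.1368, 0.0957]))]
[[ 0.3683 -0.2134]
 [ 0.4635 -0.2461]
 [ 0.444  -0.2985]
 [ 0.3506 -0.2663]] c [ 0.4066 -0.2561  0.013 ]
-18.983224076199466 0.09972858440008607 70.52638501454119 0.055792463894054865
tray ((0.551720380783081, 0.13885913789272308), (0.21087777614593506, 0.27558109164237976), 4.6282057762146)
pepper_mill_mid [(0.97, array([0.5201, 0.1419, 0.0955])), (0.75, array([ 0.3914, -0.0868,  0.0899]))]
pepper_mill_mid [(0.82, array([0.5237, 0.1406, 0.094 ])), (0.78, array([ 0.3932, -0.0874,  0.0907]))]
pepper_mill_mid [(0.98, array([0.5214, 0.1369, 0.0991])), (0.93, array([ 0.3919, -0.082 ,  0.09  ]))]
```

Request:
{"fn": "jog_arm", "kwargs": {"steps": [{"dz":40},{"dz":40},{"dx":21,"dy":44},{"dx":21,"dy":44},{"dx":21,"dy":44}]}}

```text
schema error: expected keys fingers, dx, dy, dz, turn
```

Request:
{"fn": "jog_arm", "kwargs": {"steps": [{"dx":21,"dy":44},{"dx":21,"dy":44},{"dx":21,"dy":44},{"dx":21,"dy":44},{"dx":21,"dy":44}]}}

```text
schema error: expected keys fingers, dx, dy, dz, turn
```

Request:
{"fn": "jog_arm", "kwargs": {"steps": [{"dx":21,"dy":44},{"dx":21,"dy":44},{"dx":21,"dy":44},{"dx":21,"dy":44},{"dx":0,"dy":0}]}}

```text
schema error: expected keys fingers, dx, dy, dz, turn
```

Run:
```python
from h import *
np.set_printoptions(precision=4,suppress=True)
s=state(); print(s["time"],s["tool_pos"],s["tcp_rot"],s["qpos"])
for n in ["scene","side","wrist"]:
    c=camera(n); save(c,n+"1.png")
    for t in ["pepper_mill_mid","lemon_mid"]:
        print(n,t,[(round(d["score"],2),W(c,d["location"])) for d in mark_of(n,t)][:3])
c=camera("wrist"); print(c["extrinsics"])
```

```text
2.6 [ 0.1976 -0.54    0.2154] [-1.5708 -0.0001 -1.22  ] [-1.341   0.2759  1.5049  0.      1.3607 -0.121 ]
scene pepper_mill_mid [(0.73, array([ 0.3938, -0.0809,  0.0898])), (0.65, array([0.5192, 0.1371, 0.0965]))]
scene lemon_mid [(0.65, array([0.5949, 0.1369, 0.0313])), (0.49, array([ 0.5572,  0.14  , -0.0033]))]
side pepper_mill_mid [(0.66, array([0.5213, 0.1379, 0.0961])), (0.56, array([ 0.3915, -0.0854,  0.0894]))]
side lemon_mid [(0.83, array([0.5888, 0.1421, 0.0387]))]
wrist pepper_mill_mid []
wrist lemon_mid []
[[ 0.3432  0.903   0.2585  0.2644]
 [-0.9393  0.3302  0.0937 -0.5166]
 [-0.0007 -0.2749  0.9615  0.3729]
 [ 0.      0.      0.      1.    ]]
```

Request:
{"fn": "jog_arm", "kwargs": {"steps": [{"fingers":85,"dx":0,"dy":0,"dz":40,"turn":0},{"fingers":85,"dx":0,"dy":0,"dz":45,"turn":0},{"fingers":85,"dx":21,"dy":44,"dz":0,"turn":0},{"fingers":85,"dx":21,"dy":44,"dz":0,"turn":0},{"fingers":85,"dx":21,"dy":44,"dz":0,"turn":0}]}}

```text
time: 3.6
tool_pos: [0.261, -0.4069, 0.3007]
tcp_rot: [-1.57, -0.001, -1.221]
wrist_force: [1.3, 1.2, 0.0]
grip_width: 0.085
```

Request:
{"fn": "jog_arm", "kwargs": {"steps": [{"fingers":85,"dx":21,"dy":44,"dz":0,"turn":0},{"fingers":85,"dx":21,"dy":44,"dz":0,"turn":0},{"fingers":85,"dx":21,"dy":44,"dz":0,"turn":0},{"fingers":85,"dx":21,"dy":44,"dz":0,"turn":0},{"fingers":85,"dx":21,"dy":44,"dz":0,"turn":0}]}}

```text
time: 4.1
tool_pos: [0.366, -0.1862, 0.3007]
tcp_rot: [-1.57, -0.001, -1.221]
wrist_force: [1.2, -0.3, 0.2]
grip_width: 0.0851
```

Request:
{"fn": "jog_arm", "kwargs": {"steps": [{"fingers":85,"dx":21,"dy":44,"dz":0,"turn":0},{"fingers":85,"dx":21,"dy":44,"dz":0,"turn":0},{"fingers":85,"dx":21,"dy":44,"dz":0,"turn":0},{"fingers":85,"dx":21,"dy":44,"dz":0,"turn":0},{"fingers":85,"dx":0,"dy":0,"dz":0,"turn":0}]}}

```text
time: 4.6
tool_pos: [0.4513, -0.0066, 0.3004]
tcp_rot: [-1.568, 0.003, -1.212]
wrist_force: [-1.1, 0.3, -0.4]
grip_width: 0.0853
```

Run:
```python
from h import *
np.set_printoptions(precision=4,suppress=True)
s=state(); print(s["time"],s["tool_pos"],s["tcp_rot"],s["qpos"])
c=camera("wrist"); save(c,"wrist1.png"); print(np.array(c["extrinsics"]))
for t in ["pepper_mill_mid","lemon_mid"]:
        print(t,[(round(d["score"],2),W(c,d["location"])) for d in mark_of("wrist",t)][:3])
```

```text
4.6 [ 0.4513 -0.0066  0.3004] [-1.5683  0.0025 -1.2117] [-0.1718  0.0455  1.5841  0.0035  1.511   1.0397]
[[ 0.351   0.9006  0.2563  0.5177]
 [-0.9364  0.3386  0.0927  0.0169]
 [-0.0033 -0.2725  0.9621  0.4581]
 [ 0.      0.      0.      1.    ]]
pepper_mill_mid [(0.81, array([0.5205, 0.1415, 0.0955])), (0.62, array([ 0.3909, -0.0789,  0.0884]))]
lemon_mid [(0.87, array([0.5951, 0.1381, 0.0321]))]
```

View pics/wrist1.png

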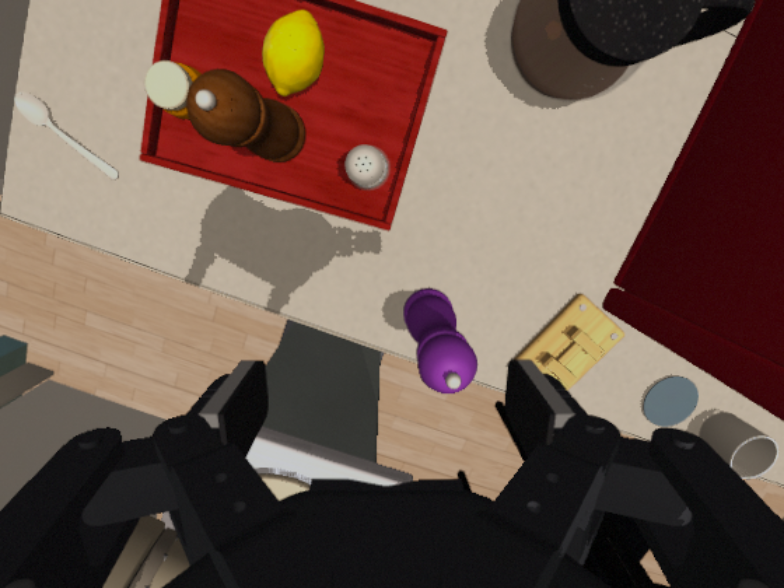

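Run:
```python
from h import *
np.set_printoptions(precision=4,suppress=True)
c=camera("wrist")
for n,p,z in [("knob",(205,99),.184),("c1",(446,32),.028),("c2",(390,229),.028),("c3",(141,157),.028)]:
    print(n,onz(c,p[0]/1.4,p[1]/1.4,z))
f=cv2.cvtColor(c["img"],cv2.COLOR_RGB2HSV)
m=cv2.inRange(f,(22,150,60),(35,255,255)); m[:,280:]=0; m[120:]=0
nn,l,st,ce=cv2.connectedComponentsWithStats(m); print(st)
k=1+st[1:,4].argmax(); ys,xs=np.nonzero(l==k)
Q=np.array([onz(c,u,v,.036)[:2] for u,v in zip(xs,ys)]).astype(np.float32)
print(Q.mean(0)); w,v=np.linalg.eigh(np.cov(Q.T)); print(4*np.sqrt(w),np.degrees(np.arctan2(v[1],v[0])))
print(cv2.minAreaRect(Q), state()["time"])
# brown mill foot mid & knob from scene,side
```

```text
knob [0.5227 0.1345 0.184 ]
c1 [0.6613 0.0044 0.028 ]
c2 [ 0.4686 -0.0104  0.028 ]
c3 [0.451  0.2543 0.028 ]
[[     0      0    560    420 233154]
 [   182      3     44     62   2046]]
[0.5954 0.141 ]
[0.0565 0.0729] [ -85.4814 -175.4814]
((0.5952867269515991, 0.14062891900539398), (0.06356231123209, 0.06124615669250488), 45.48419952392578) 4.8
```

Request:
{"fn": "jog_arm", "kwargs": {"steps": [{"fingers":85,"dx":18,"dy":37,"dz":0,"turn":0},{"fingers":85,"dx":18,"dy":37,"dz":0,"turn":0},{"fingers":85,"dx":18,"dy":37,"dz":0,"turn":0},{"fingers":85,"dx":18,"dy":37,"dz":0,"turn":0},{"fingers":85,"dx":0,"dy":0,"dz":-20,"turn":0}]}}

```text
time: 5.3
tool_pos: [0.5255, 0.138, 0.2822]
tcp_rot: [-1.563, 0.0, -1.219]
wrist_force: [-0.9, 0.7, 0.0]
grip_width: 0.0854
```

Run:
```python
from h import *
np.set_printoptions(precision=4,suppress=True)
c=camera("wrist"); save(c,"wrist2.png");s=state(); print(s["time"],s["tool_pos"],s["tcp_rot"],s["qpos"])
for n in ["scene","side"]:
    c=camera(n); save(c,n+"2.png")
    u,v=proj(c,[.521,.138,.186]); im=c["img"][int(v)-45:int(v)+45,int(u)-60:int(u)+60]
    print(int(u)-60,int(v)-45,u,v)
    cv2.imwrite(f"pics/m_{n}.png",cv2.resize(im[:,:,::-1],None,fx=4,fy=4,interpolation=cv2.INTER_CUBIC))
```

```text
5.35 [0.5215 0.1356 0.2773] [-1.5745  0.0007 -1.2204] [ 0.1253  0.1943  1.4639 -0.0002  1.4872  1.3457]
178 102 238.50329033054328 147.49208105289776
175 167 235.36120049385443 212.46217918851949
```

View pics/wrist2.png

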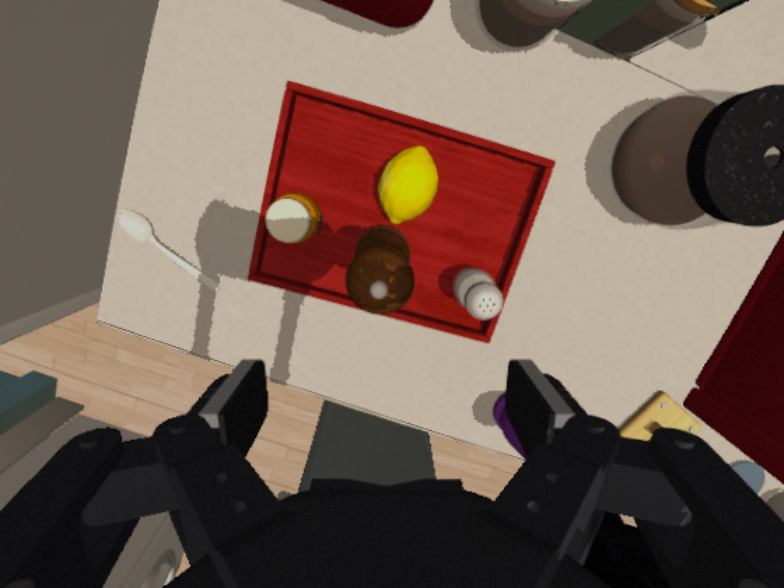

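View pics/m_side.png

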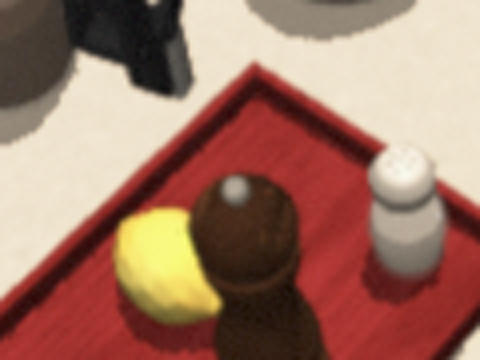

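View pics/m_scene.png

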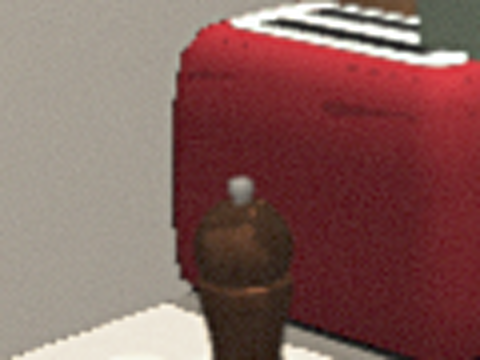

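Run:
```python
from h import *
np.set_printoptions(precision=4,suppress=True)
c=camera("wrist"); print(onz(c,378/1.4,290/1.4,.184), "foot px of est",1.4*proj(c,[.521,.138,.184]))
c=camera("side"); print(onz(c,175+236/4,167+190/4,.184))
c=camera("scene"); o,d=ray(c,178+240/4,102+190/4);t=(.521-o[0])/d[0];print(o+t*d)
print(state()["tool_pos"],state()["time"])
```

```text
[0.5201 0.1386 0.184 ] foot px of est [379.3407 289.098 ]
[0.5208 0.1417 0.184 ]
[0.521  0.1397 0.1816]
[0.5218 0.1344 0.2814] 5.6
```

Request:
{"fn": "jog_arm", "kwargs": {"steps": [{"fingers":85,"dx":-1,"dy":4,"dz":-35,"turn":0},{"fingers":85,"dx":0,"dy":0,"dz":-35,"turn":0},{"fingers":85,"dx":0,"dy":0,"dz":-30,"turn":0},{"fingers":85,"dx":0,"dy":0,"dz":-19,"turn":0},{"fingers":85,"dx":0,"dy":0,"dz":0,"turn":0}]}}

```text
time: 6.1
tool_pos: [0.5188, 0.1387, 0.1597]
tcp_rot: [-1.575, 0.001, -1.222]
wrist_force: [0.5, 0.4, 0.8]
grip_width: 0.0851
```

Run:
```python
from h import *
np.set_printoptions(precision=4,suppress=True)
for n in ["side","wrist"]:
    c=camera(n); save(c,n+"3.png")
print(state()["tool_pos"],state()["time"])
```

```text
[0.5213 0.1393 0.1626] 6.2
```

View pics/wrist3.png

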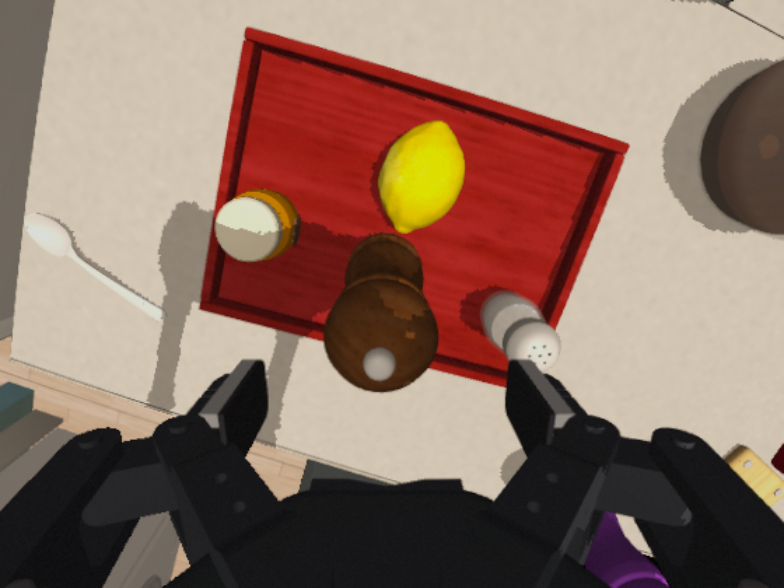

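View pics/side3.png

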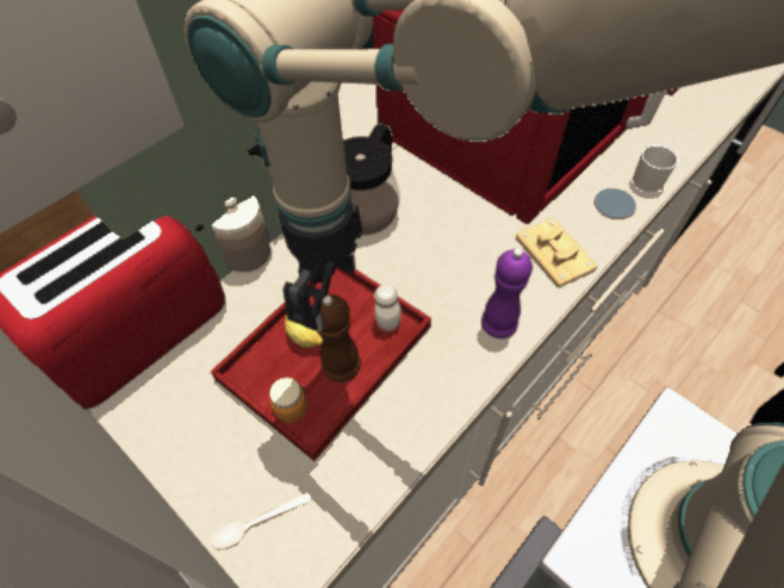

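Run:
```python
from h import *
np.set_printoptions(precision=4,suppress=True)
s=state();T=s["tool_pos"];y=-1.22; j=np.array([np.cos(y),np.sin(y),0])
for n in ["side","wrist"]:
    c=camera(n)
    for p in [T,T+.0425*j,T-.0425*j,T-[0,0,.022],T+.0425*j-[0,0,.01],T-.0425*j-[0,0,.01]]: print(n,1.4*proj(c,p))
c=camera("side");u,v=proj(c,T);im=c["img"][int(v)-45:int(v)+45,int(u)-60:int(u)+60]
cv2.imwrite("pics/g.png",cv2.resize(im[:,:,::-1],None,fx=6,fy=6,interpolation=cv2.INTER_CUBIC))
```

```text
side [330.358  308.1289]
side [344.6253 282.8069]
side [315.1874 335.0331]
side [331.9716 317.2243]
side [345.1965 287.1435]
side [316.123  339.0487]
wrist [384.1719 353.7479]
wrist [484.6671 353.4549]
wrist [283.7264 353.7084]
wrist [384.3676 334.5911]
wrist [479.4781 344.2413]
wrist [289.0979 344.4854]
```

View pics/g.png

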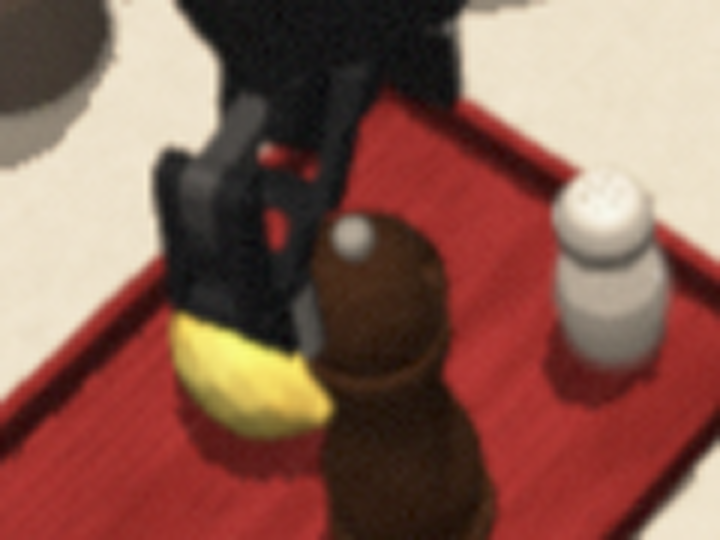

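Run:
```python
from h import *
c=camera("scene");u,v=proj(c,state()["tool_pos"]);im=c["img"][int(v)-50:int(v)+40,int(u)-60:int(u)+60];print(u,v)
cv2.imwrite("pics/g2.png",cv2.resize(im[:,:,::-1],None,fx=6,fy=6,interpolation=cv2.INTER_CUBIC))
```

```text
238.53823588749765 158.2883253671626
```

View pics/g2.png

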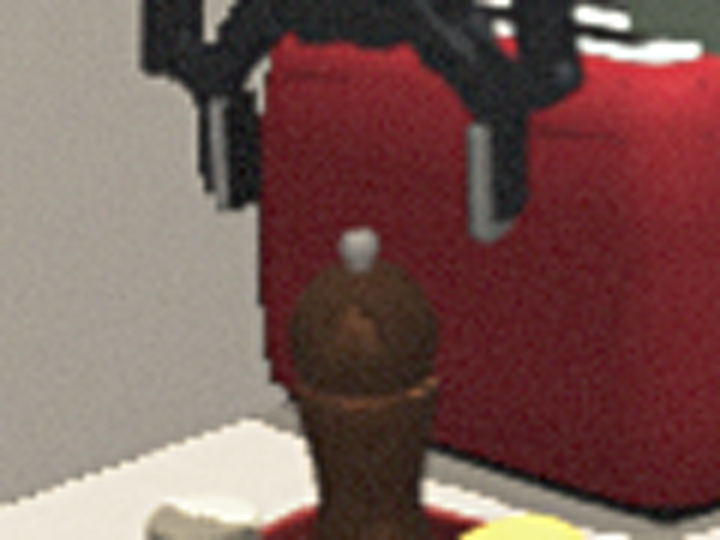

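Run:
```python
from h import *
np.set_printoptions(precision=4,suppress=True)
def tri(*rs):
    A=np.zeros((3,3));b=np.zeros(3)
    for o,d in rs:
        d=d/np.linalg.norm(d);M=np.eye(3)-np.outer(d,d);A+=M;b+=M@o
    X=np.linalg.solve(A,b); return X,[np.linalg.norm(np.cross(X-o,d/np.linalg.norm(d))) for o,d in rs]
a=camera("scene");b=camera("side");w=camera("wrist")
print(tri(ray(a,215.5,142.7),ray(b,229.3,234.5)))
# pad front edge bottoms from wrist at 265/1.4,365/1.4 (left) and 507,365
print(tri(ray(a,215.5,142.7),ray(b,229.3,234.5),ray(w,262/1.4,375/1.4)))
print(tri(ray(a,178+488/6,108+238/6),ray(w,510/1.4,375/1.4)))
s=state();print(s["tool_pos"],s["time"],s["grip_width"])
```

```text
(array([0.4943, 0.1771, 0.1935]), [np.float64(0.001704905030578676), np.float64(0.0017049050305786707)])
(array([0.5012, 0.1802, 0.1879]), [np.float64(0.004729591054812511), np.float64(0.006858008160500192), np.float64(0.006841395238723231)])
(array([0.5396, 0.0989, 0.1889]), [np.float64(0.0001991917867302295), np.float64(0.00019919178673027087)])
[0.5211 0.14   0.1623] 6.55 0.08511443298886348
```

The three views agree that the open fingertips sit at z≈0.19. That is about 37 mm higher than the reported TCP and tip_reach imply, so I'll descend further and check again by picture.

Request:
{"fn": "jog_arm", "kwargs": {"steps": [{"fingers":85,"dx":0,"dy":0,"dz":-15,"turn":0},{"fingers":85,"dx":0,"dy":0,"dz":-15,"turn":0},{"fingers":85,"dx":0,"dy":0,"dz":-10,"turn":0},{"fingers":85,"dx":0,"dy":0,"dz":0,"turn":0}]}}

```text
time: 6.95
tool_pos: [0.5195, 0.1399, 0.1202]
tcp_rot: [-1.574, 0.001, -1.22]
wrist_force: [-0.3, -0.6, 0.3]
grip_width: 0.0852
```

Run:
```python
from h import *
c=camera("scene");u,v=proj(c,[.521,.139,.162]);im=c["img"][int(v)-50:int(v)+40,int(u)-60:int(u)+60];print(u,v,state()["tool_pos"],state()["wrist_force"])
cv2.imwrite("pics/g3.png",cv2.resize(im[:,:,::-1],None,fx=6,fy=6,interpolation=cv2.INTER_CUBIC))
c=camera("wrist");save(c,"wrist4.png")
```

```text
238.63410616599361 159.03694851943973 [0.52027125 0.13999415 0.12107006] [ 0.51054686  0.06760793 -0.52979426]
```

View pics/g3.png

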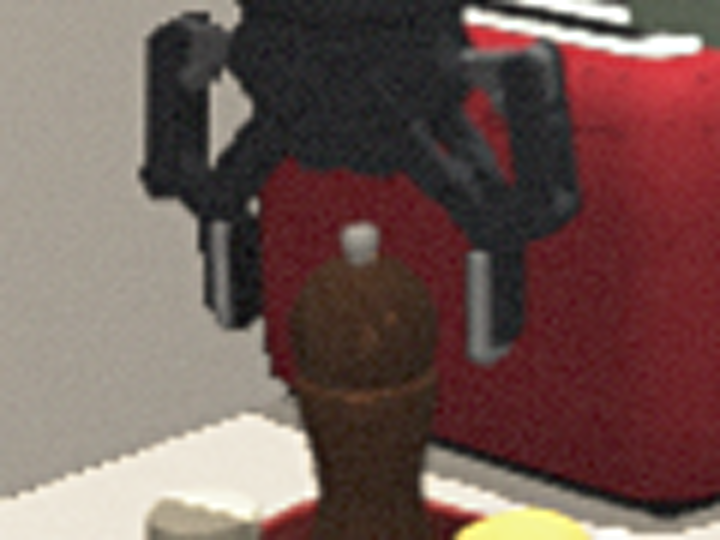

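View pics/wrist4.png

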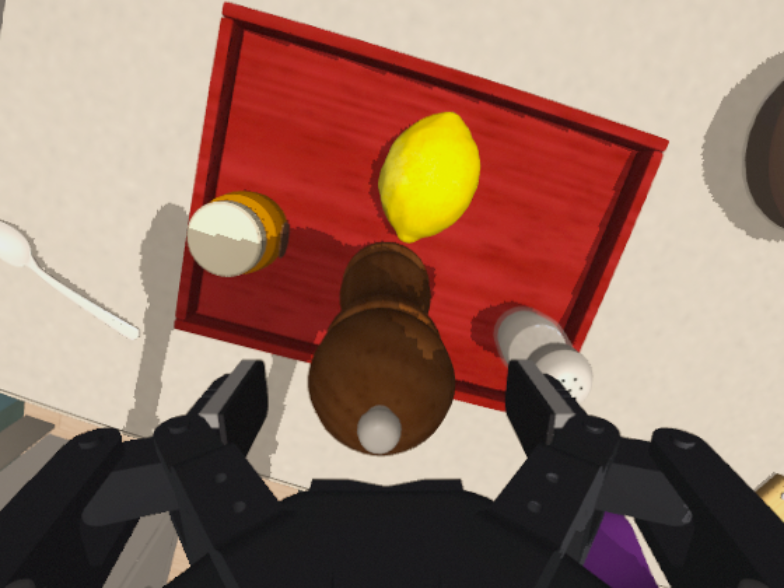

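Request:
{"fn": "jog_arm", "kwargs": {"steps": [{"fingers":85,"dx":-1,"dy":2,"dz":-7,"turn":0},{"fingers":60,"dx":0,"dy":0,"dz":0,"turn":0},{"fingers":52,"dx":0,"dy":0,"dz":0,"turn":0},{"fingers":40,"dx":0,"dy":0,"dz":0,"turn":0},{"fingers":40,"dx":0,"dy":0,"dz":0,"turn":0}], "newtons": 40}}

```text
time: 7.55
tool_pos: [0.52, 0.1421, 0.115]
tcp_rot: [-1.57, -0.0, -1.22]
wrist_force: [0.5, -0.6, 3.3]
grip_width: 0.0469
```

Request:
{"fn": "jog_arm", "kwargs": {"steps": [{"fingers":30,"dx":0,"dy":0,"dz":0,"turn":0},{"fingers":30,"dx":0,"dy":0,"dz":0,"turn":0}], "newtons": 40}}

```text
time: 7.75
tool_pos: [0.52, 0.142, 0.115]
tcp_rot: [-1.57, -0.0, -1.22]
wrist_force: [-0.8, -0.4, 5.2]
grip_width: 0.047
```

Run:
```python
from h import *
c=camera("scene");u,v=proj(c,[.521,.139,.162]);im=c["img"][int(v)-50:int(v)+40,int(u)-60:int(u)+60];s=state();print(s["time"],s["tool_pos"],s["wrist_force"],s["grip_width"])
cv2.imwrite("pics/g4.png",cv2.resize(im[:,:,::-1],None,fx=6,fy=6,interpolation=cv2.INTER_CUBIC))
```

```text
7.8 [0.51999675 0.14203622 0.11500488] [-0.28507708 -0.29089956  5.99466952] 0.04723239072995469
```

View pics/g4.png

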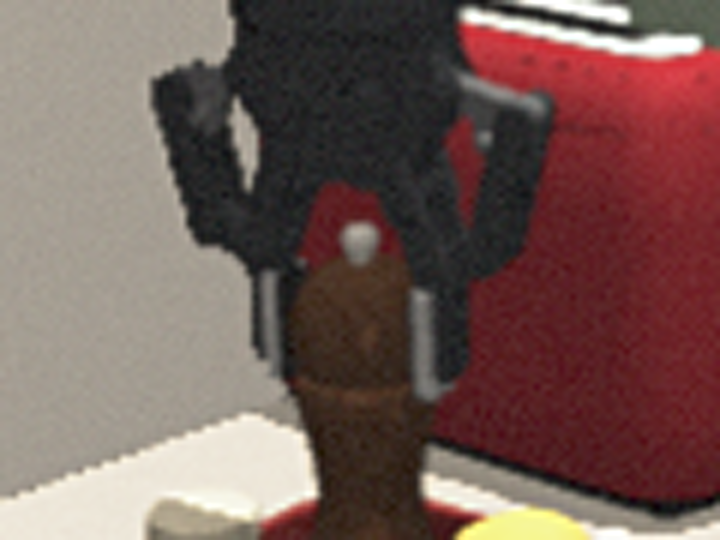

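Request:
{"fn": "jog_arm", "kwargs": {"steps": [{"fingers":30,"dx":0,"dy":0,"dz":5,"turn":0},{"fingers":30,"dx":0,"dy":0,"dz":10,"turn":0},{"fingers":30,"dx":0,"dy":0,"dz":15,"turn":0},{"fingers":30,"dx":0,"dy":0,"dz":20,"turn":0},{"fingers":30,"dx":0,"dy":0,"dz":20,"turn":0}], "newtons": 50}}

```text
time: 8.3
tool_pos: [0.5191, 0.1419, 0.1849]
tcp_rot: [-1.572, 0.0, -1.22]
wrist_force: [0.4, 0.4, -2.8]
grip_width: 0.0462
```

Request:
{"fn": "jog_arm", "kwargs": {"steps": [{"fingers":30,"dx":0,"dy":0,"dz":20,"turn":0},{"fingers":30,"dx":0,"dy":0,"dz":20,"turn":0},{"fingers":30,"dx":0,"dy":0,"dz":15,"turn":0},{"fingers":30,"dx":0,"dy":0,"dz":0,"turn":0}], "newtons": 50}}

```text
time: 8.7
tool_pos: [0.5209, 0.1422, 0.2418]
tcp_rot: [-1.566, -0.001, -1.22]
wrist_force: [0.7, 0.8, -2.8]
grip_width: 0.0469
```

Run:
```python
from h import *
c=camera("scene");save(c,"scene5.png");s=state();print(s["time"],s["tool_pos"],s["wrist_force"],s["grip_width"])
```

```text
8.75 [0.52001367 0.14203619 0.24026601] [-0.33497032  1.06665107 -2.5442464 ] 0.04685967276245746
```

View pics/scene5.png

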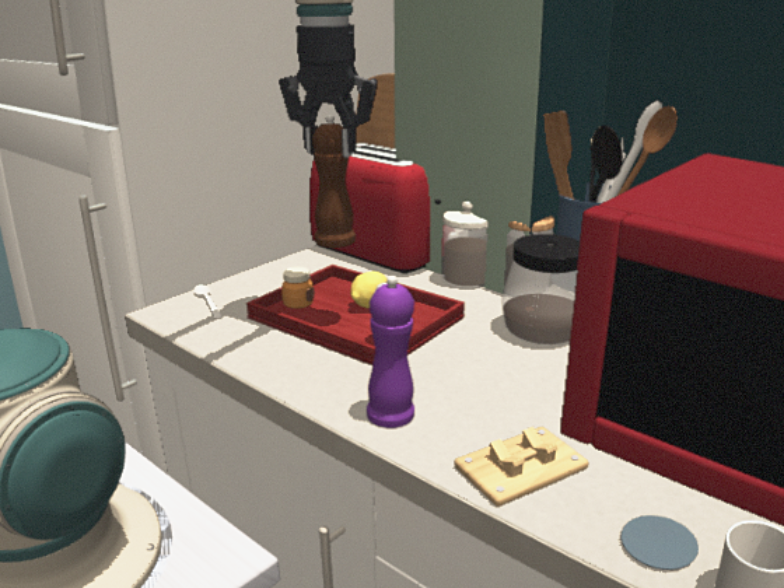

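Request:
{"fn": "jog_arm", "kwargs": {"steps": [{"fingers":30,"dx":2,"dy":-15,"dz":0,"turn":0},{"fingers":30,"dx":2,"dy":-28,"dz":0,"turn":0},{"fingers":30,"dx":3,"dy":-32,"dz":0,"turn":0},{"fingers":30,"dx":3,"dy":-32,"dz":0,"turn":0},{"fingers":30,"dx":2,"dy":-32,"dz":0,"turn":0}]}}

```text
time: 9.25
tool_pos: [0.5307, 0.0008, 0.238]
tcp_rot: [-1.574, 0.0, -1.22]
wrist_force: [0.3, 0.4, -2.1]
grip_width: 0.0468
```

Request:
{"fn": "jog_arm", "kwargs": {"steps": [{"fingers":30,"dx":2,"dy":-32,"dz":0,"turn":0},{"fingers":30,"dx":3,"dy":-28,"dz":0,"turn":0},{"fingers":30,"dx":3,"dy":-25,"dz":0,"turn":0},{"fingers":30,"dx":0,"dy":-13,"dz":0,"turn":0},{"fingers":30,"dx":0,"dy":0,"dz":-15,"turn":0}]}}

```text
time: 9.75
tool_pos: [0.5404, -0.0977, 0.225]
tcp_rot: [-1.569, -0.002, -1.223]
wrist_force: [-0.1, 0.8, -2.3]
grip_width: 0.047
```

Request:
{"fn": "jog_arm", "kwargs": {"steps": [{"fingers":30,"dx":0,"dy":0,"dz":-30,"turn":0},{"fingers":30,"dx":0,"dy":0,"dz":-30,"turn":0},{"fingers":30,"dx":0,"dy":0,"dz":-25,"turn":0},{"fingers":30,"dx":0,"dy":0,"dz":-15,"turn":0},{"fingers":30,"dx":0,"dy":0,"dz":-6,"turn":0}]}}

```text
time: 10.25
tool_pos: [0.5374, -0.0944, 0.1158]
tcp_rot: [-1.575, 0.003, -1.22]
wrist_force: [0.0, 0.2, -1.9]
grip_width: 0.0466
```

Run:
```python
from h import *
c=camera("scene");save(c,"scene6.png");s=state();print(s["time"],s["tool_pos"],s["wrist_force"],s["grip_width"])
```

```text
10.3 [ 0.53777968 -0.09448927  0.11603815] [-0.5828115  -0.0987878  -1.77275869] 0.04653033460411084
```

View pics/scene6.png

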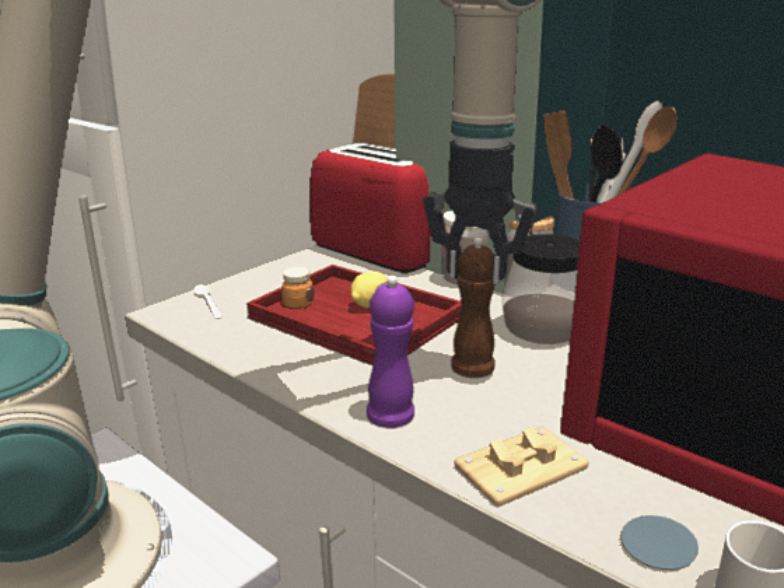

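Request:
{"fn": "jog_arm", "kwargs": {"steps": [{"fingers":30,"dx":0,"dy":0,"dz":-4,"turn":0},{"fingers":30,"dx":0,"dy":0,"dz":-3,"turn":0},{"fingers":30,"dx":0,"dy":0,"dz":0,"turn":0}]}}

```text
time: 10.6
tool_pos: [0.5398, -0.0951, 0.1118]
tcp_rot: [-1.57, -0.001, -1.22]
wrist_force: [0.2, -0.2, -1.0]
grip_width: 0.0468
```

Request:
{"fn": "jog_arm", "kwargs": {"steps": [{"fingers":30,"dx":0,"dy":0,"dz":-2,"turn":0},{"fingers":30,"dx":0,"dy":0,"dz":0,"turn":0}]}}

```text
time: 10.8
tool_pos: [0.5397, -0.095, 0.1097]
tcp_rot: [-1.57, -0.0, -1.22]
wrist_force: [0.2, -0.0, -2.6]
grip_width: 0.0463
```

Request:
{"fn": "jog_arm", "kwargs": {"steps": [{"fingers":30,"dx":0,"dy":0,"dz":-2,"turn":0},{"fingers":30,"dx":0,"dy":0,"dz":0,"turn":0}]}}

```text
time: 11.0
tool_pos: [0.5398, -0.0951, 0.1076]
tcp_rot: [-1.57, -0.001, -1.22]
wrist_force: [0.1, -0.7, -0.7]
grip_width: 0.047
```

Request:
{"fn": "jog_arm", "kwargs": {"steps": [{"fingers":30,"dx":0,"dy":0,"dz":-1,"turn":0},{"fingers":30,"dx":0,"dy":0,"dz":0,"turn":0}]}}

```text
time: 11.2
tool_pos: [0.5403, -0.0951, 0.1075]
tcp_rot: [-1.569, -0.001, -1.22]
wrist_force: [-0.4, -0.5, 4.4]
grip_width: 0.0463
```

Request:
{"fn": "jog_arm", "kwargs": {"steps": [{"fingers":52,"dx":0,"dy":0,"dz":0,"turn":0},{"fingers":65,"dx":0,"dy":0,"dz":0,"turn":0},{"fingers":85,"dx":0,"dy":0,"dz":0,"turn":0},{"fingers":85,"dx":0,"dy":0,"dz":0,"turn":0},{"fingers":85,"dx":0,"dy":0,"dz":10,"turn":0}]}}

```text
time: 11.7
tool_pos: [0.5384, -0.0947, 0.1154]
tcp_rot: [-1.574, 0.002, -1.22]
wrist_force: [-0.2, 0.4, -0.2]
grip_width: 0.085
```

Request:
{"fn": "jog_arm", "kwargs": {"steps": [{"fingers":85,"dx":0,"dy":0,"dz":25,"turn":0},{"fingers":85,"dx":0,"dy":0,"dz":35,"turn":0},{"fingers":85,"dx":0,"dy":0,"dz":35,"turn":0},{"fingers":85,"dx":0,"dy":0,"dz":20,"turn":0},{"fingers":85,"dx":5,"dy":20,"dz":0,"turn":-4}]}}

```text
time: 12.2
tool_pos: [0.5467, -0.0772, 0.2361]
tcp_rot: [-1.564, -0.006, -1.294]
wrist_force: [0.3, 0.8, 0.2]
grip_width: 0.0849
```

Run:
```python
from h import *
np.set_printoptions(precision=4,suppress=True)
s=state();print(s["time"],s["tool_pos"],s["wrist_force"],s["grip_width"])
c=camera("wrist");save(c,"wrist7.png")
c=camera("scene");save(c,"scene7.png");print([(round(d["score"],2),W(c,d["location"])) for d in mark_of("scene","pepper_mill_mid")][:3])
c=camera("side")
for t in ["pepper_mill_mid","lemon_mid"]: print(t,[(round(d["score"],2),W(c,d["location"])) for d in mark_of("side",t)][:3])
```

```text
12.2 [ 0.5467 -0.0772  0.2361] [0.2902 0.801  0.2199] 0.08487990583262722
[(0.73, array([ 0.396 , -0.0791,  0.0916])), (0.68, array([ 0.5421, -0.0982,  0.0885]))]
pepper_mill_mid [(0.93, array([ 0.5419, -0.0981,  0.0901])), (0.79, array([ 0.39  , -0.0861,  0.0908]))]
lemon_mid [(0.73, array([0.591 , 0.1453, 0.0354]))]
```

View pics/scene7.png

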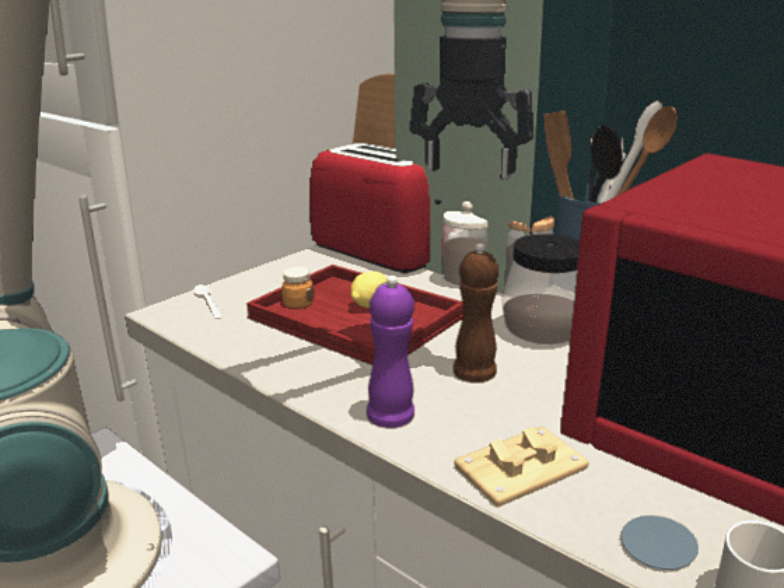

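View pics/wrist7.png

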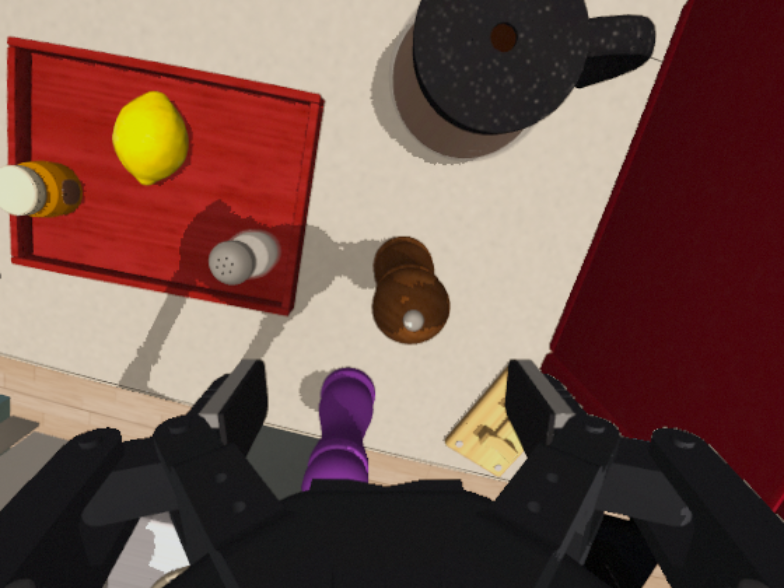

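Request:
{"fn": "jog_arm", "kwargs": {"steps": [{"fingers":85,"dx":10,"dy":40,"dz":0,"turn":-3},{"fingers":85,"dx":10,"dy":45,"dz":0,"turn":-3},{"fingers":85,"dx":10,"dy":45,"dz":0,"turn":-3},{"fingers":85,"dx":10,"dy":45,"dz":0,"turn":-2},{"fingers":85,"dx":10,"dy":38,"dz":0,"turn":0}]}}

```text
time: 13.0
tool_pos: [0.5946, 0.1395, 0.2309]
tcp_rot: [-1.572, -0.0, -1.482]
wrist_force: [1.4, -0.5, -0.1]
grip_width: 0.0851
```

Request:
{"fn": "jog_arm", "kwargs": {"steps": [{"fingers":85,"dx":0,"dy":0,"dz":-40,"turn":0},{"fingers":85,"dx":0,"dy":0,"dz":-40,"turn":0},{"fingers":85,"dx":0,"dy":0,"dz":0,"turn":0}]}}

```text
time: 13.3
tool_pos: [0.5899, 0.1373, 0.1453]
tcp_rot: [-1.585, -0.001, -1.481]
wrist_force: [-0.2, -0.1, -0.1]
grip_width: 0.0846
```

```bash
cat > lem.py <<'E'
from h import *
np.set_printoptions(precision=4,suppress=True)
s=state();print(s["time"],s["tool_pos"],s["tcp_rot"],s["wrist_force"],s["grip_width"])
c=camera("wrist");save(c,"wrist8.png")
f=cv2.cvtColor(c["img"],cv2.COLOR_RGB2HSV)
m=cv2.inRange(f,(22,150,50),(35,255,255))
nn,l,st,ce=cv2.connectedComponentsWithStats(m)
k=1+st[1:,4].argmax(); print(st[k]);ys,xs=np.nonzero(l==k)
Q=np.array([onz(c,u,v,.036)[:2] for u,v in zip(xs,ys)]).astype(np.float32)
w,v=np.linalg.eigh(np.cov(Q.T)); print(Q.mean(0),4*np.sqrt(w),np.degrees(np.arctan2(v[1],v[0])))
print([(round(d["score"],2),W(c,d["location"])) for d in mark_of("wrist","lemon_mid")][:3])
# ellipsoid silhouette fit
h=cv2.convexHull(np.stack([xs,ys],1).astype(np.int32)); M=np.zeros(l.shape,np.uint8); cv2.fillConvexPoly(M,h,1)
from scipy.optimize import minimize
g=np.linspace(0,2*np.pi,25);e=np.linspace(0,np.pi,13);G,Ee=np.meshgrid(g,e)
S=np.stack([.039*np.cos(Ee),.0275*np.sin(Ee)*np.cos(G),.028*np.sin(Ee)*np.sin(G)],-1).reshape(-1,3)
def cost(p,ret=False):
    a=p[2];R=np.array([[np.cos(a),-np.sin(a),0],[np.sin(a),np.cos(a),0],[0,0,1]])
    P=S@R.T+[p[0],p[1],.036]
    px=np.array([proj(c,q) for q in P]);hh=cv2.convexHull((px*16).astype(np.int32));N=np.zeros(l.shape,np.uint8);cv2.fillConvexPoly(N,hh,1,shift=4)
    return 1-(M&N).sum()/(M|N).sum()
best=min((minimize(cost,[*Q.mean(0),a],method="Nelder-Mead",options=dict(initial_simplex=[[*Q.mean(0),a],[Q[:,0].mean()+.006,Q[:,1].mean(),a],[Q[:,0].mean(),Q[:,1].mean()+.006,a],[*Q.mean(0),a+.2]],maxiter=80)) for a in (0,.15)),key=lambda r:r.fun)
print("fit",best.x,np.degrees(best.x[2]),best.fun)
E
python3 lem.py
```

```text
13.3 [0.5899 0.1373 0.1453] [-1.5845 -0.0009 -1.481 ] [-0.2078 -0.1169 -0.1111] 0.08456465166335249
[ 243  157   59   79 3355]
[0.5963 0.141 ] [0.0537 0.0728] [-91.8519 178.1481]
[(0.62, array([0.5976, 0.1383, 0.0324]))]
fit [0.5943 0.1409 0.0095] 0.5454806360767391 0.10220125786163525
```

View pics/wrist8.png

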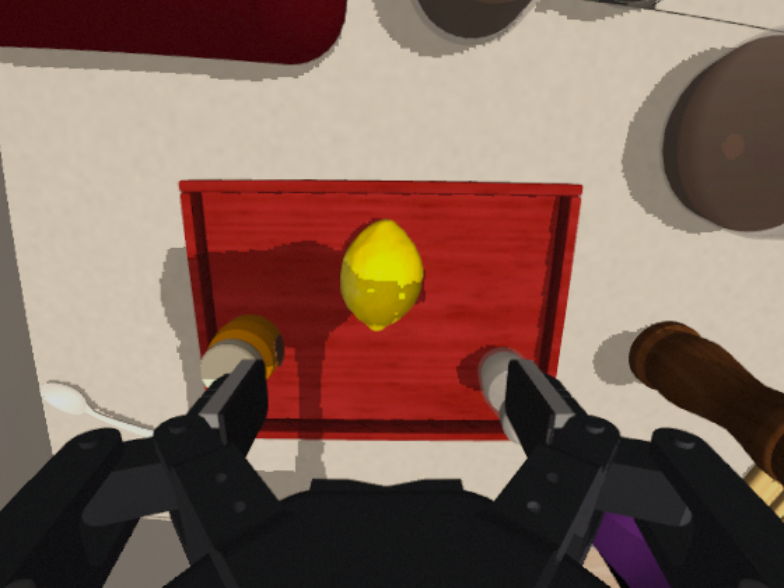

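Request:
{"fn": "jog_arm", "kwargs": {"steps": [{"fingers":85,"dx":0,"dy":0,"dz":-30,"turn":-4},{"fingers":85,"dx":0,"dy":0,"dz":-40,"turn":0},{"fingers":85,"dx":0,"dy":0,"dz":-30,"turn":0},{"fingers":85,"dx":0,"dy":0,"dz":0,"turn":0},{"fingers":85,"dx":0,"dy":0,"dz":0,"turn":0}]}}

```text
time: 13.9
tool_pos: [0.5965, 0.1377, 0.0536]
tcp_rot: [-1.567, 0.0, -1.552]
wrist_force: [-0.2, -0.1, 1.4]
grip_width: 0.085
```

```bash
sed -i s/wrist8/wrist9/ lem.py; python3 lem.py; python3 -c "
from h import *
for n in ['scene','side']:
    c=camera(n);u,v=proj(c,[.595,.14,.06]);im=c['img'][int(v)-50:int(v)+40,int(u)-60:int(u)+60];print(u,v)
    cv2.imwrite('pics/l_%s.png'%n,cv2.resize(im[:,:,::-1],None,fx=5,fy=5,interpolation=cv2.INTER_CUBIC))
"
```

```text
13.9 [0.5965 0.1377 0.0536] [-1.5674  0.0002 -1.5522] [-0.1573 -0.0967  1.4289] 0.08497078948815583
[ 228  185   86  112 7055]
[0.5962 0.1409] [0.0544 0.0745] [-92.1477 177.8523]
[(0.84, array([0.5971, 0.1404, 0.0351]))]
fit [ 0.5947  0.1408 -0.0746] -4.276054111036575 0.10452437648828172
264.90895226406815 195.72516248173594
215.52256293382408 226.84623162814736
```

View pics/wrist9.png

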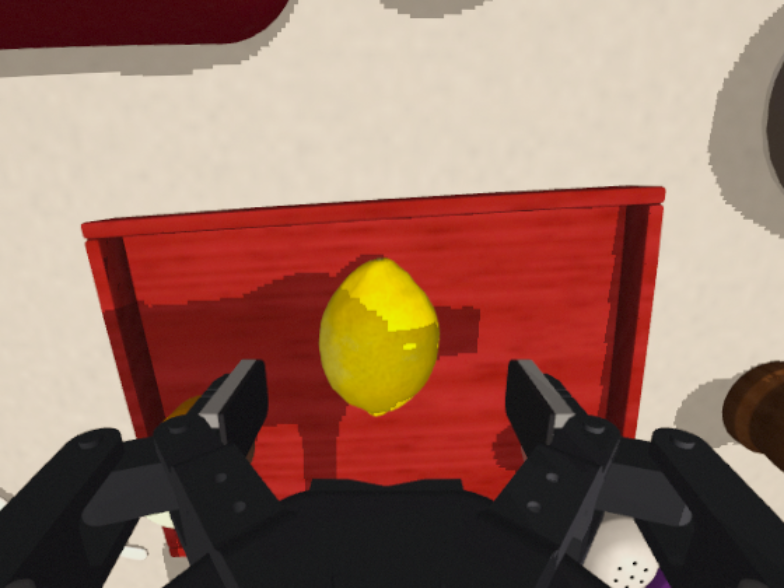

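View pics/l_scene.png

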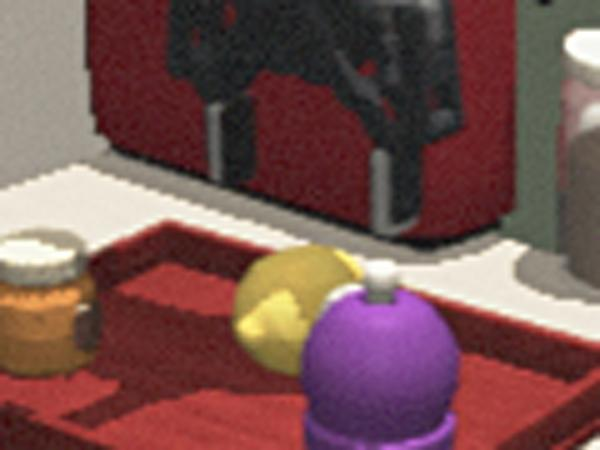

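View pics/l_side.png

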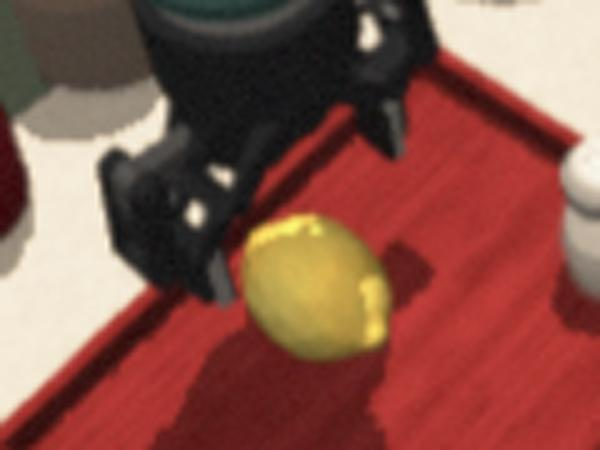

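Request:
{"fn": "jog_arm", "kwargs": {"steps": [{"fingers":85,"dx":-1,"dy":3,"dz":-20,"turn":0},{"fingers":85,"dx":0,"dy":0,"dz":-20,"turn":0},{"fingers":85,"dx":0,"dy":0,"dz":-10,"turn":0},{"fingers":85,"dx":0,"dy":0,"dz":0,"turn":0},{"fingers":85,"dx":0,"dy":0,"dz":0,"turn":0}]}}

```text
time: 14.6
tool_pos: [0.5944, 0.141, 0.0023]
tcp_rot: [-1.569, 0.0, -1.552]
wrist_force: [0.2, -0.4, 0.5]
grip_width: 0.0849
```

```bash
python3 -c "
from h import *
s=state();print(s['time'],s['tool_pos'],s['wrist_force'])
for n in ['scene','side']:
    c=camera(n);u,v=proj(c,[.595,.14,.036]);im=c['img'][int(v)-50:int(v)+40,int(u)-60:int(u)+60];print(u,v)
    for y in (.0975,.1825):print((proj(c,[.595,y,.036])-[int(u)-60,int(v)-50])*5)
    cv2.imwrite('pics/l_%s.png'%n,cv2.resize(im[:,:,::-1],None,fx=5,fy=5,interpolation=cv2.INTER_CUBIC))
"
```

```text
14.6 [0.59438014 0.14104836 0.00230612] [ 0.16789723 -0.36767753  0.47985918]
265.14398320085627 205.92379409835377
[373.65117375 280.40071738]
[231.15038088 230.02227962]
217.07750436575463 232.8607301833621
[374.12298578 191.08383921]
[223.46112242 320.23232417]
```

View pics/l_scene.png

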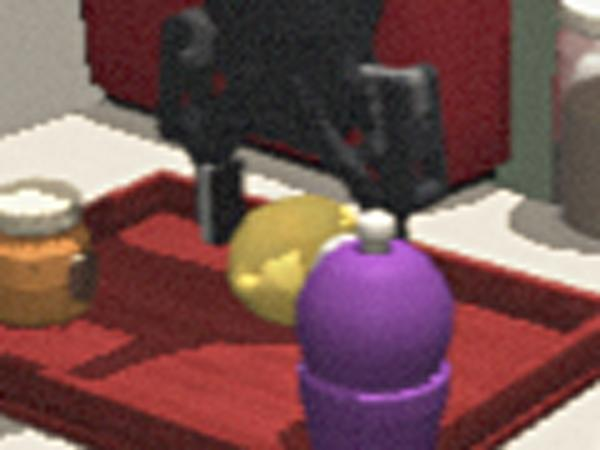

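View pics/l_side.png

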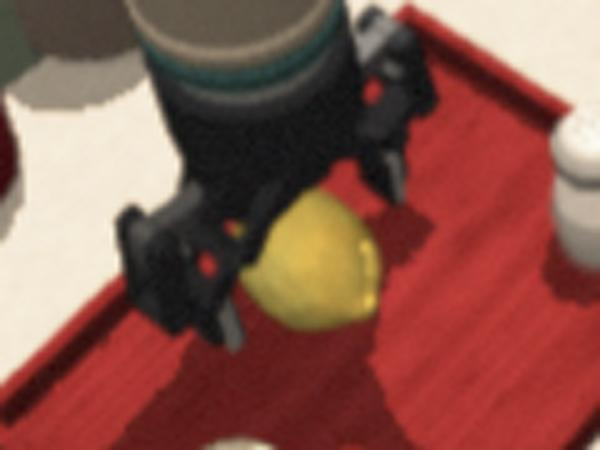

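Request:
{"fn": "jog_arm", "kwargs": {"steps": [{"fingers":85,"dx":0,"dy":0,"dz":-5,"turn":0},{"fingers":85,"dx":0,"dy":0,"dz":-4,"turn":0},{"fingers":62,"dx":0,"dy":0,"dz":0,"turn":0},{"fingers":50,"dx":0,"dy":0,"dz":0,"turn":0},{"fingers":45,"dx":0,"dy":0,"dz":0,"turn":0}], "newtons": 25}}

```text
time: 15.2
tool_pos: [0.5936, 0.1411, -0.0072]
tcp_rot: [-1.571, 0.0, -1.552]
wrist_force: [-0.8, 0.3, 1.8]
grip_width: 0.053
```

Request:
{"fn": "jog_arm", "kwargs": {"steps": [{"fingers":40,"dx":0,"dy":0,"dz":0,"turn":0},{"fingers":40,"dx":0,"dy":0,"dz":0,"turn":0}], "newtons": 25}}

```text
time: 15.4
tool_pos: [0.5936, 0.1411, -0.0072]
tcp_rot: [-1.571, 0.0, -1.552]
wrist_force: [-1.7, 0.8, 3.3]
grip_width: 0.0529
```

```bash
python3 -c "
from h import *
s=state();print(s['time'],s['tool_pos'],s['wrist_force'],s['grip_width'])
save(camera('wrist'),'wrist10.png')
for n in ['scene','side']:
    c=camera(n);u,v=proj(c,[.595,.14,.036]);im=c['img'][int(v)-50:int(v)+40,int(u)-60:int(u)+60];print(u,v)
    cv2.imwrite('pics/l_%s.png'%n,cv2.resize(im[:,:,::-1],None,fx=5,fy=5,interpolation=cv2.INTER_CUBIC))
"
```

```text
15.4 [ 0.59358706  0.14109736 -0.00723471] [-1.66676792  0.77137268  3.25768864] 0.05289267584886089
265.14398320085627 205.92379409835377
217.07750436575463 232.8607301833621
```

View pics/wrist10.png

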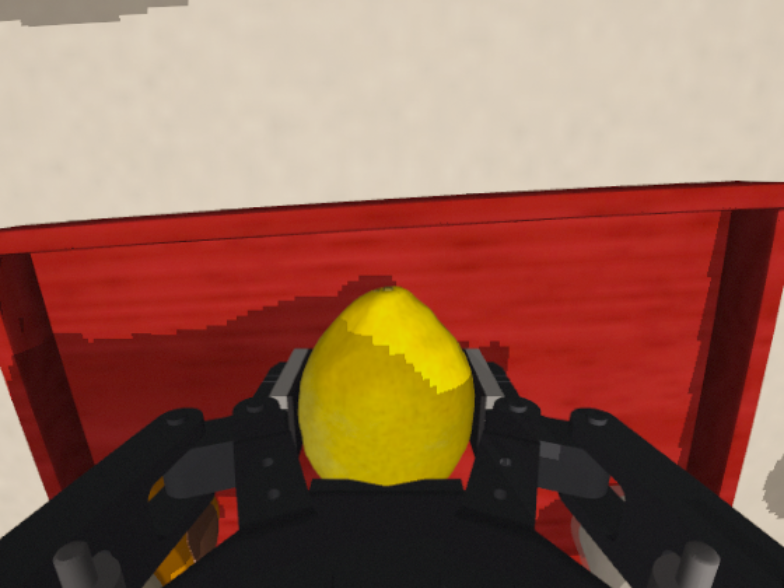

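View pics/l_side.png

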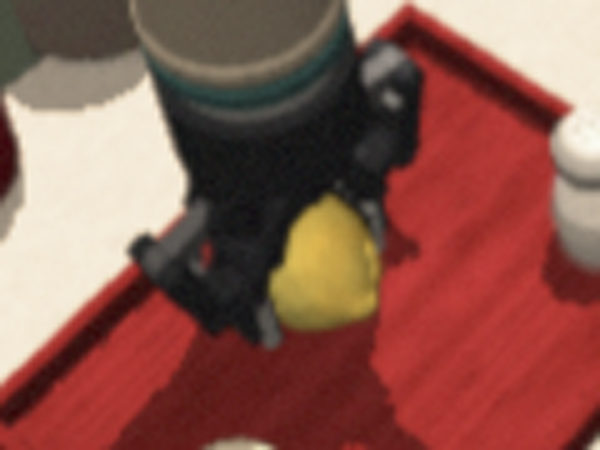

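Request:
{"fn": "jog_arm", "kwargs": {"steps": [{"fingers":40,"dx":0,"dy":0,"dz":8,"turn":0},{"fingers":40,"dx":0,"dy":0,"dz":20,"turn":0},{"fingers":40,"dx":0,"dy":0,"dz":35,"turn":0},{"fingers":40,"dx":0,"dy":0,"dz":40,"turn":0},{"fingers":40,"dx":0,"dy":0,"dz":40,"turn":0}], "newtons": 30}}

```text
time: 16.05
tool_pos: [0.5933, 0.1408, 0.1365]
tcp_rot: [-1.572, -0.0, -1.552]
wrist_force: [0.1, 0.1, -1.4]
grip_width: 0.0527
```

Request:
{"fn": "jog_arm", "kwargs": {"steps": [{"fingers":40,"dx":0,"dy":0,"dz":40,"turn":4},{"fingers":40,"dx":0,"dy":0,"dz":25,"turn":8},{"fingers":40,"dx":0,"dy":0,"dz":0,"turn":8},{"fingers":40,"dx":-9,"dy":-19,"dz":0,"turn":8},{"fingers":40,"dx":-12,"dy":-25,"dz":0,"turn":8}]}}

```text
time: 16.55
tool_pos: [0.5728, 0.0971, 0.2006]
tcp_rot: [-1.57, -0.001, -0.916]
wrist_force: [0.1, -1.0, -0.4]
grip_width: 0.0531
```

Request:
{"fn": "jog_arm", "kwargs": {"steps": [{"fingers":40,"dx":-12,"dy":-25,"dz":0,"turn":8},{"fingers":40,"dx":-12,"dy":-25,"dz":0,"turn":8},{"fingers":40,"dx":-12,"dy":-25,"dz":0,"turn":8},{"fingers":40,"dx":-12,"dy":-25,"dz":0,"turn":8},{"fingers":40,"dx":-12,"dy":-25,"dz":0,"turn":8}]}}

```text
time: 17.05
tool_pos: [0.5119, -0.0291, 0.2005]
tcp_rot: [-1.571, -0.0, -0.219]
wrist_force: [-0.4, -0.2, -1.2]
grip_width: 0.0528
```

```bash
python3 -c "
from h import *
np.set_printoptions(precision=4,suppress=True)
s=state();print(s['time'],s['tool_pos'],s['tcp_rot'],s['qpos'],s['wrist_force'],s['grip_width'])
save(camera('scene'),'scene11.png')"
```

```text
17.05 [ 0.5119 -0.0291  0.2005] [-1.5712 -0.0003 -0.2192] [-0.1922  0.1914  1.6586 -0.0004  1.2912  0.0271] [-0.3955 -0.2199 -1.2452] 0.05281716942417365
```

View pics/scene11.png

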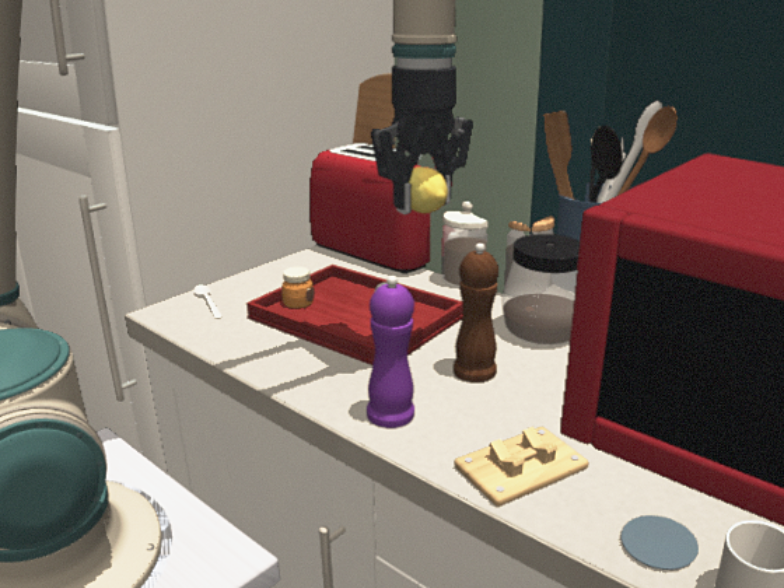

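Request:
{"fn": "jog_arm", "kwargs": {"steps": [{"fingers":40,"dx":-11,"dy":-25,"dz":0,"turn":8},{"fingers":40,"dx":-11,"dy":-25,"dz":0,"turn":8},{"fingers":40,"dx":-11,"dy":-25,"dz":0,"turn":8},{"fingers":40,"dx":-11,"dy":-25,"dz":0,"turn":8},{"fingers":40,"dx":-11,"dy":-25,"dz":0,"turn":8}]}}

```text
time: 17.6
tool_pos: [0.457, -0.154, 0.2005]
tcp_rot: [-1.571, -0.0, 0.478]
wrist_force: [-0.2, 0.4, -0.9]
grip_width: 0.0527
```

Request:
{"fn": "jog_arm", "kwargs": {"steps": [{"fingers":40,"dx":-11,"dy":-25,"dz":0,"turn":8},{"fingers":40,"dx":-11,"dy":-25,"dz":0,"turn":8},{"fingers":40,"dx":-11,"dy":-25,"dz":0,"turn":8},{"fingers":40,"dx":-11,"dy":-20,"dz":0,"turn":8},{"fingers":40,"dx":-5,"dy":-6,"dz":0,"turn":8}]}}

```text
time: 18.1
tool_pos: [0.4077, -0.2561, 0.2005]
tcp_rot: [-1.571, 0.001, 1.174]
wrist_force: [0.6, 0.2, -1.5]
grip_width: 0.0524
```

Request:
{"fn": "jog_arm", "kwargs": {"steps": [{"fingers":40,"dx":0,"dy":0,"dz":0,"turn":3.5},{"fingers":40,"dx":0,"dy":0,"dz":-30,"turn":0},{"fingers":40,"dx":0,"dy":0,"dz":-40,"turn":0},{"fingers":40,"dx":0,"dy":0,"dz":-30,"turn":0},{"fingers":40,"dx":0,"dy":0,"dz":0,"turn":0}]}}

```text
time: 18.6
tool_pos: [0.4057, -0.2517, 0.097]
tcp_rot: [-1.562, -0.003, 1.232]
wrist_force: [0.0, -0.6, -0.7]
grip_width: 0.053
```

```bash
cat > st.py <<'E'
from h import *
import sys
np.set_printoptions(precision=4,suppress=True)
k=sys.argv[1]
s=state();print(s['time'],s['tool_pos'],s['tcp_rot'],s['qpos'],s['wrist_force'],s['grip_width'])
save(camera('wrist'),'wrist%s.png'%k)
for n in ['scene','side']:
    c=camera(n);u,v=proj(c,[.406,-.255,.05]);im=c['img'][int(v)-60:int(v)+40,int(u)-70:int(u)+70]
    cv2.imwrite('pics/s_%s%s.png'%(n,k),cv2.resize(im[:,:,::-1],None,fx=5,fy=5,interpolation=cv2.INTER_CUBIC))
E
python3 st.py 12
```

```text
18.6 [ 0.4057 -0.2517  0.097 ] [-1.5621 -0.0032  1.2315] [-0.7011  0.2378  1.8826 -0.0001  1.0305 -1.9326] [ 0.0416 -0.5692 -0.6781] 0.05297875793248779
```

View pics/wrist12.png

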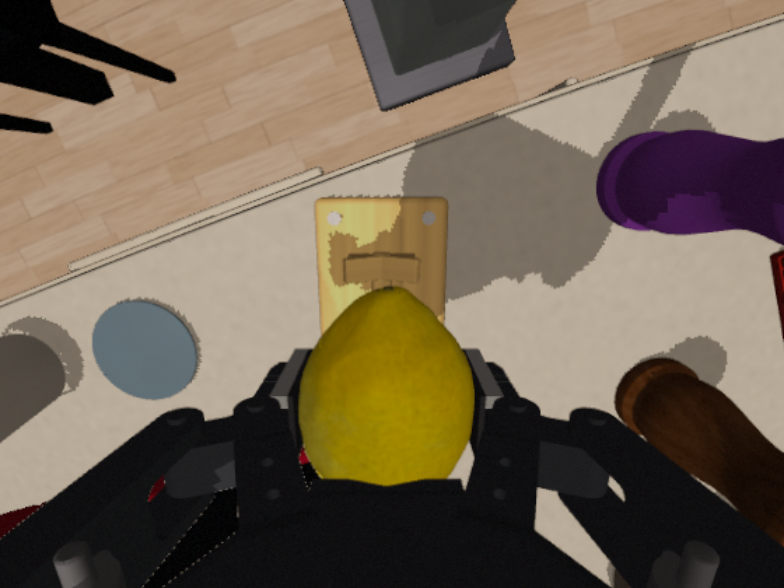

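View pics/s_scene12.png

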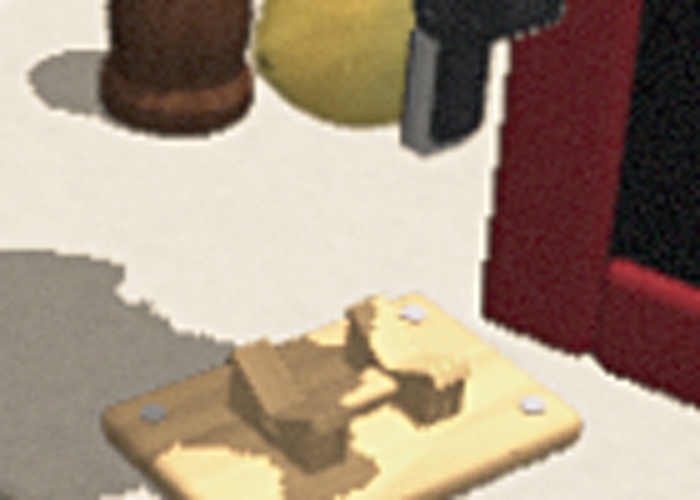

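View pics/s_side12.png

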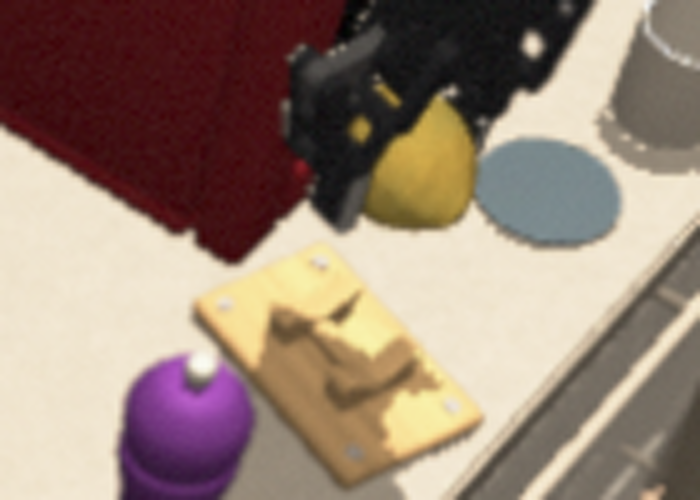

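Request:
{"fn": "jog_arm", "kwargs": {"steps": [{"fingers":40,"dx":0,"dy":0,"dz":0,"turn":0},{"fingers":40,"dx":0,"dy":0,"dz":0,"turn":0}]}}

```text
time: 18.95
tool_pos: [0.4096, -0.2548, 0.102]
tcp_rot: [-1.574, 0.001, 1.232]
wrist_force: [-0.1, 0.3, -0.7]
grip_width: 0.0523
```

```bash
python3 st.py 13; python3 -c "
from h import *
c=camera('wrist')
a=onz(c,334/1.4,217/1.4,.013);b=onz(c,429/1.4,217/1.4,.013);print(a,b)
E=np.array(c['extrinsics']);print(E[:3,0],E[:3,3])
im=c['img'][130:260,200:340];cv2.imwrite('pics/w13.png',cv2.resize(im[:,:,::-1],None,fx=5,fy=5,interpolation=cv2.INTER_CUBIC))
"
```

```text
18.95 [ 0.4096 -0.2548  0.102 ] [-1.574   0.0011  1.2321] [-0.701   0.2324  1.8749  0.0001  1.0309 -1.9331] [-0.1086  0.3342 -0.6636] 0.05231448833831204
[ 0.35541332 -0.26828338  0.013     ] [ 0.37426992 -0.21484954  0.013     ]
[3.32591056e-01 9.43071134e-01 1.62178955e-04] [ 0.34428873 -0.23153419  0.25862608]
```

View pics/w13.png

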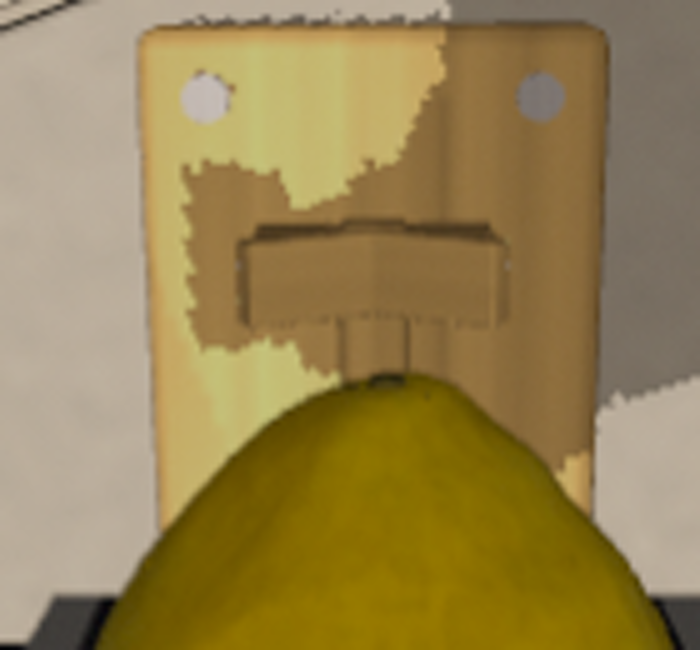

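```bash
python3 -c "
from h import *
c=camera('wrist')
a=onz(c,241,149.6,.013);b=onz(c,308.2,149.4,.013);m=(a+b)/2;print(a,b,m+.05*np.array([np.cos(np.radians(-19)),np.sin(np.radians(-19)),0]),np.degrees(np.arctan2(*(b-a)[[1,0]])))
print(onz(c,275,194,.022), state()['tool_pos'])
"
```

```text
[ 0.35176966 -0.26459745  0.013     ] [ 0.37017871 -0.21192252  0.013     ] [ 0.40825011 -0.25453839  0.013     ] 70.73630047193363
[ 0.39486677 -0.24986297  0.022     ] [ 0.40873485 -0.25414993  0.1008444 ]
```

Request:
{"fn": "jog_arm", "kwargs": {"steps": [{"fingers":40,"dx":1,"dy":-0.5,"dz":-25,"turn":0},{"fingers":40,"dx":0,"dy":0,"dz":-25,"turn":0},{"fingers":40,"dx":0,"dy":0,"dz":-15,"turn":0},{"fingers":40,"dx":0,"dy":0,"dz":-8,"turn":0},{"fingers":40,"dx":0,"dy":0,"dz":0,"turn":0}]}}

```text
time: 19.7
tool_pos: [0.4091, -0.2541, 0.0266]
tcp_rot: [-1.569, -0.001, 1.232]
wrist_force: [0.7, 0.9, -0.3]
grip_width: 0.0529
```

```bash
python3 st.py 14
```

```text
19.7 [ 0.4091 -0.2541  0.0266] [-1.5689 -0.0008  1.2322] [-0.7005  0.3292  1.9708  0.0001  0.8436 -1.9327] [ 0.7443  0.9221 -0.3477] 0.052910850379307504
```

View pics/s_scene14.png

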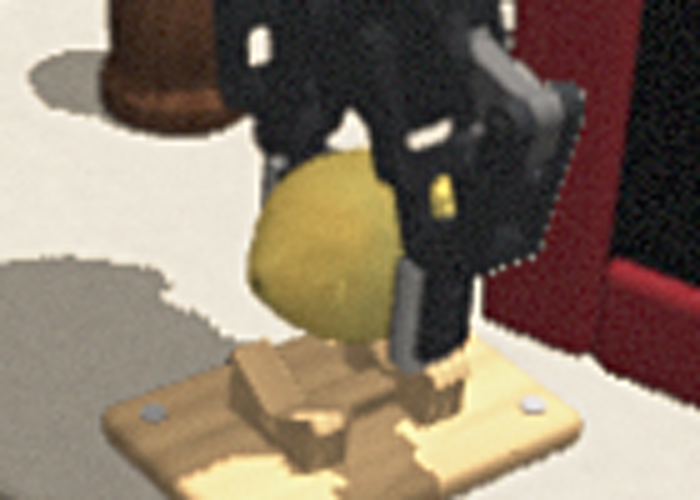

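View pics/s_side14.png

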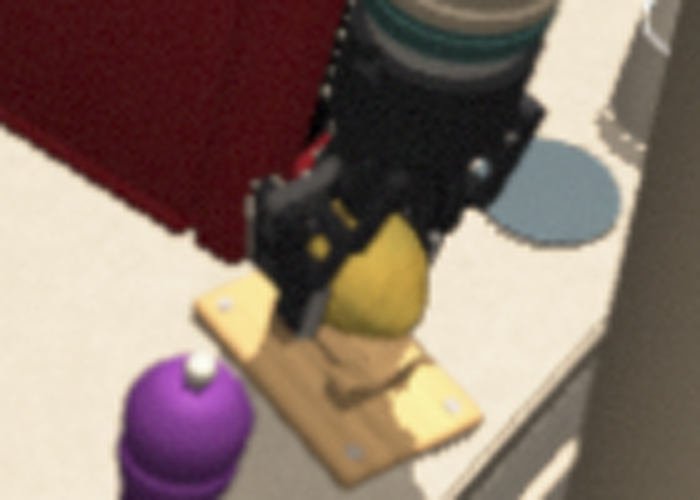

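Request:
{"fn": "jog_arm", "kwargs": {"steps": [{"fingers":40,"dx":0,"dy":0,"dz":-6,"turn":0},{"fingers":40,"dx":0,"dy":0,"dz":-4,"turn":0},{"fingers":40,"dx":0,"dy":0,"dz":0,"turn":0}]}}

```text
time: 20.15
tool_pos: [0.4092, -0.2543, 0.0171]
tcp_rot: [-1.57, -0.0, 1.232]
wrist_force: [0.7, -0.8, -0.3]
grip_width: 0.053
```

Request:
{"fn": "jog_arm", "kwargs": {"steps": [{"fingers":40,"dx":0,"dy":0,"dz":-2,"turn":0},{"fingers":40,"dx":0,"dy":0,"dz":0,"turn":0}]}}

```text
time: 20.35
tool_pos: [0.4095, -0.2546, 0.0156]
tcp_rot: [-1.571, 0.0, 1.232]
wrist_force: [-1.0, 0.6, 2.5]
grip_width: 0.0527
```

Request:
{"fn": "jog_arm", "kwargs": {"steps": [{"fingers":40,"dx":0,"dy":0,"dz":-1,"turn":0},{"fingers":40,"dx":0,"dy":0,"dz":0,"turn":0}]}}

```text
time: 20.55
tool_pos: [0.4095, -0.2547, 0.0151]
tcp_rot: [-1.571, 0.0, 1.232]
wrist_force: [-2.3, 1.0, 6.7]
grip_width: 0.0529
```

```bash
python3 st.py 15
```

```text
20.55 [ 0.4095 -0.2547  0.0151] [-1.5711  0.0004  1.2325] [-0.7006  0.3457  1.9846 -0.0004  0.8109 -1.9328] [-2.3298  0.9991  6.7477] 0.05292964913852874
```

View pics/s_scene15.png

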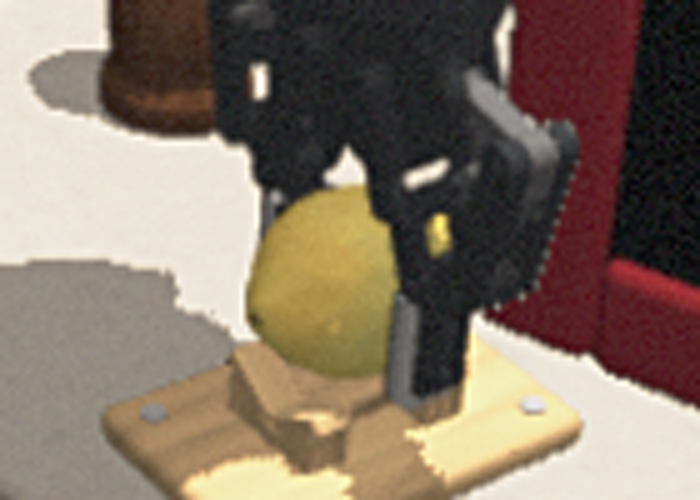

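View pics/wrist15.png

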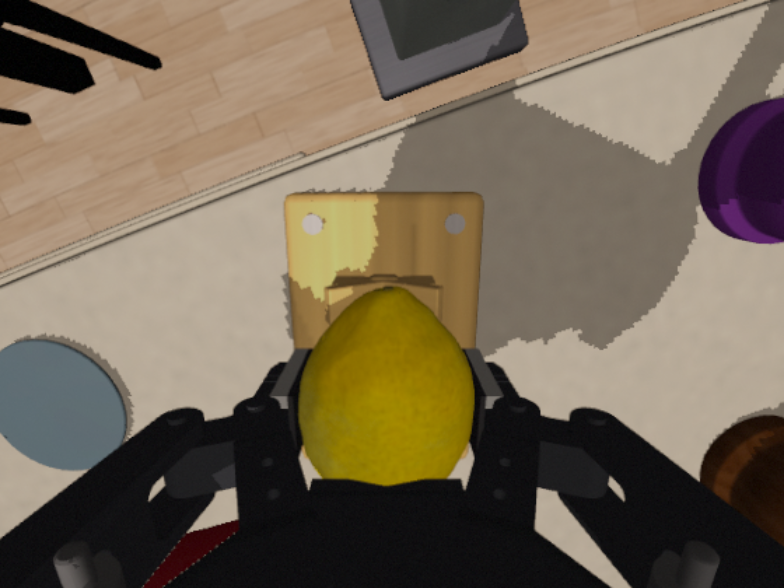

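```bash
python3 -c "
from h import *
np.set_printoptions(precision=4,suppress=True)
c=camera('wrist'); ax=np.array([np.cos(np.radians(161)),np.sin(np.radians(161)),0]); jy=np.array([ax[1],-ax[0],0])
a=onz(c,312/1.4,224/1.4,.013);b=onz(c,455/1.4,224/1.4,.013);C=(a+b)/2-.05*ax;C[2]=0
print('centre',C)
T=state()['tool_pos']
for n,p,z in [('tip',(388,289),.058),('rest edge',(384,283),.022),('rest corner L',(327,286),.033),('corner R',(441,286),.033)]:
    q=onz(c,p[0]/1.4,p[1]/1.4,z)-C; print(n,q@ax,q@jy)
print('T',(T-C)@ax,(T-C)@jy)
"
```

```text
centre [ 0.4082 -0.2549  0.    ]
tip 0.03600753225019337 0.0014429120752644682
rest edge 0.028581816497574127 5.5346316045067e-05
rest corner L 0.030457082761138315 -0.020105666795275992
corner R 0.030163345184468372 0.020340055084162128
T -0.0011861226525809682 0.0005851404618509322
```

Request:
{"fn": "jog_arm", "kwargs": {"steps": [{"fingers":40,"dx":0,"dy":0,"dz":5,"turn":0},{"fingers":40,"dx":-2,"dy":0.5,"dz":0,"turn":0},{"fingers":40,"dx":0,"dy":0,"dz":-3,"turn":0},{"fingers":40,"dx":0,"dy":0,"dz":-2,"turn":0},{"fingers":40,"dx":0,"dy":0,"dz":0,"turn":0}]}}

```text
time: 21.25
tool_pos: [0.4075, -0.254, 0.0142]
tcp_rot: [-1.57, -0.0, 1.232]
wrist_force: [-1.0, 0.4, 1.6]
grip_width: 0.0529
```

Request:
{"fn": "jog_arm", "kwargs": {"steps": [{"fingers":40,"dx":0,"dy":0,"dz":-0.5,"turn":0},{"fingers":40,"dx":0,"dy":0,"dz":0,"turn":0}]}}

```text
time: 21.45
tool_pos: [0.4075, -0.2541, 0.014]
tcp_rot: [-1.571, 0.0, 1.232]
wrist_force: [-1.6, -0.2, 2.8]
grip_width: 0.0528
```

Request:
{"fn": "jog_arm", "kwargs": {"steps": [{"fingers":50,"dx":0,"dy":0,"dz":0,"turn":0},{"fingers":53,"dx":0,"dy":0,"dz":0,"turn":0},{"fingers":57,"dx":0,"dy":0,"dz":0,"turn":0},{"fingers":62,"dx":0,"dy":0,"dz":0,"turn":0},{"fingers":62,"dx":0,"dy":0,"dz":0,"turn":0}], "newtons": 20}}

```text
time: 21.95
tool_pos: [0.4077, -0.2539, 0.0137]
tcp_rot: [-1.571, -0.0, 1.232]
wrist_force: [-0.7, -0.1, 0.3]
grip_width: 0.0618
```

```bash
python3 st.py 16
```

```text
21.95 [ 0.4077 -0.2539  0.0137] [-1.5707 -0.0003  1.2321] [-0.7023  0.3455  1.9901  0.0004  0.8061 -1.9346] [-0.6914 -0.1014  0.3044] 0.06181311950615886
```

View pics/s_scene16.png

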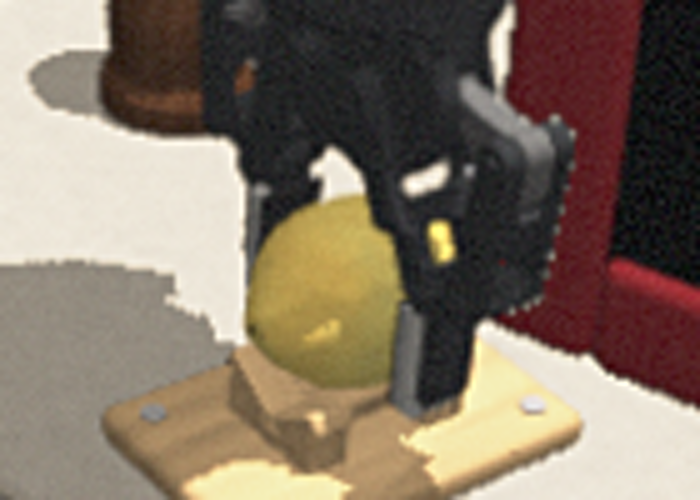

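View pics/wrist16.png

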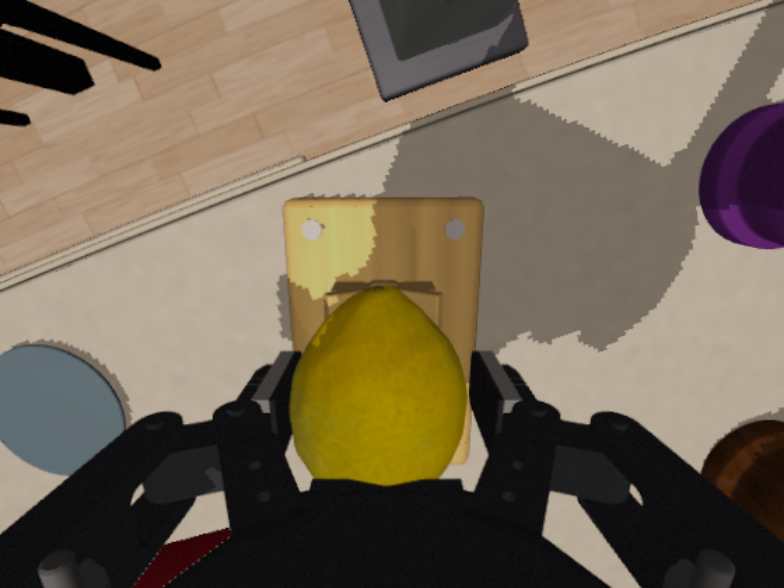

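Request:
{"fn": "jog_arm", "kwargs": {"steps": [{"fingers":72,"dx":0,"dy":0,"dz":0,"turn":0},{"fingers":80,"dx":0,"dy":0,"dz":0,"turn":0},{"fingers":85,"dx":0,"dy":0,"dz":0,"turn":0},{"fingers":85,"dx":0,"dy":0,"dz":10,"turn":0},{"fingers":85,"dx":0,"dy":0,"dz":25,"turn":0}]}}

```text
time: 22.6
tool_pos: [0.4062, -0.2529, 0.0482]
tcp_rot: [-1.566, -0.002, 1.232]
wrist_force: [0.5, 0.4, 0.3]
grip_width: 0.0849
```

Request:
{"fn": "jog_arm", "kwargs": {"steps": [{"fingers":85,"dx":0,"dy":0,"dz":40,"turn":0},{"fingers":85,"dx":0,"dy":0,"dz":45,"turn":0},{"fingers":85,"dx":0,"dy":0,"dz":45,"turn":0},{"fingers":85,"dx":0,"dy":0,"dz":45,"turn":0},{"fingers":85,"dx":0,"dy":0,"dz":15,"turn":0}]}}

```text
time: 23.1
tool_pos: [0.4094, -0.2555, 0.2449]
tcp_rot: [-1.58, 0.003, 1.232]
wrist_force: [-0.0, 0.1, -0.5]
grip_width: 0.0848
```

```bash
python3 st.py 17; python3 -c "
from h import *
np.set_printoptions(precision=4,suppress=True)
for n in ['scene','side','wrist']:
    c=camera(n); print(n,[(round(d['score'],2),W(c,d['location'])) for d in mark_of(n,'lemon_mid')][:2],[(round(d['score'],2),W(c,d['location'])) for d in mark_of(n,'stand_seat')][:2],[(round(d['score'],2),W(c,d['location'])) for d in mark_of(n,'pepper_mill_mid')][:2])
"
```

```text
23.1 [ 0.4094 -0.2555  0.2449] [-1.5802  0.0035  1.2323] [-0.7023  0.1131  1.6436  0.0001  1.3749 -1.9346] [-0.0106  0.1075 -0.5271] 0.08481796174356657
scene [(0.96, array([ 0.4088, -0.2583,  0.0542]))] [] [(0.83, array([ 0.3939, -0.0808,  0.0936])), (0.7, array([ 0.5389, -0.1021,  0.0878]))]
side [(0.66, array([ 0.4046, -0.2561,  0.0613]))] [(0.82, array([ 0.4075, -0.2547,  0.0543]))] [(0.97, array([ 0.5442, -0.0967,  0.0898])), (0.57, array([ 0.3918, -0.0824,  0.0898]))]
wrist [(0.7, array([ 0.4078, -0.2592,  0.0546]))] [] [(0.87, array([ 0.3927, -0.0777,  0.0837])), (0.76, array([ 0.5419, -0.0969,  0.0846]))]
```

View pics/s_scene17.png

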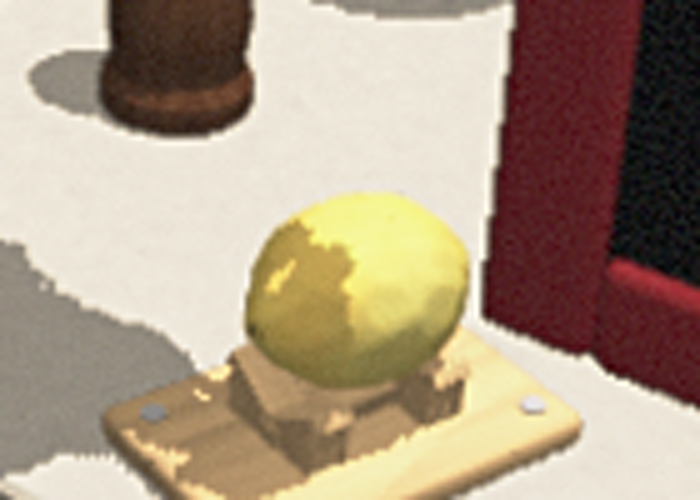

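View pics/wrist17.png

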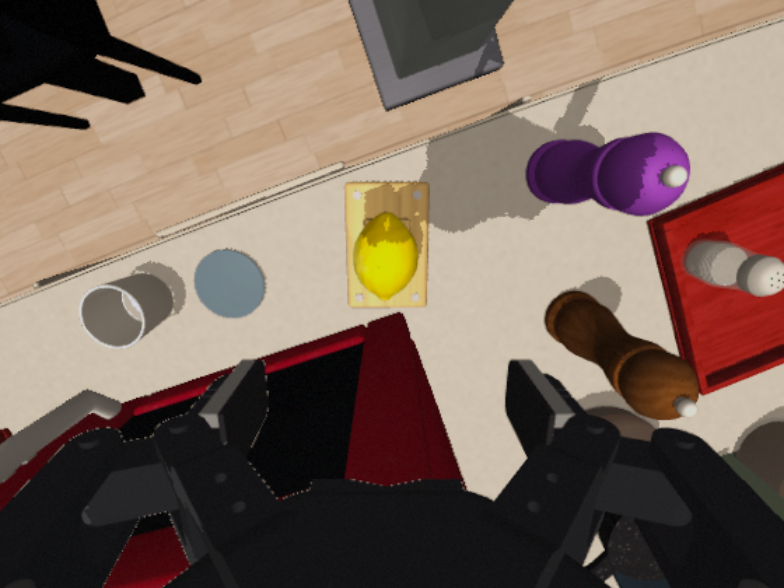

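Request:
{"fn": "jog_arm", "kwargs": {"steps": [{"fingers":85,"dx":26,"dy":32,"dz":0,"turn":8},{"fingers":85,"dx":27,"dy":32,"dz":0,"turn":8},{"fingers":85,"dx":27,"dy":32,"dz":0,"turn":8},{"fingers":85,"dx":27,"dy":32,"dz":0,"turn":8},{"fingers":85,"dx":25,"dy":31,"dz":0,"turn":7.4}]}}

```text
time: 24.35
tool_pos: [0.5407, -0.0936, 0.239]
tcp_rot: [-1.571, 0.0, 1.926]
wrist_force: [0.6, -1.0, 0.4]
grip_width: 0.0848
```

Request:
{"fn": "jog_arm", "kwargs": {"steps": [{"fingers":85,"dx":0,"dy":0,"dz":-30,"turn":0},{"fingers":85,"dx":0,"dy":0,"dz":0,"turn":0},{"fingers":85,"dx":0,"dy":0,"dz":0,"turn":0}]}}

```text
time: 24.65
tool_pos: [0.539, -0.095, 0.2086]
tcp_rot: [-1.569, -0.001, 1.92]
wrist_force: [0.3, -0.0, 1.2]
grip_width: 0.0851
```

```bash
python3 -c "
from h import *
np.set_printoptions(precision=4,suppress=True)
s=state();print(s['time'],s['tool_pos'],s['tcp_rot'],s['qpos'])
c=camera('wrist');save(c,'wrist18.png')
c=camera('scene');u,v=proj(c,[.54,-.095,.16]);im=c['img'][int(v)-60:int(v)+40,int(u)-70:int(u)+70];print(int(u)-70,int(v)-60)
cv2.imwrite('pics/m18.png',cv2.resize(im[:,:,::-1],None,fx=5,fy=5,interpolation=cv2.INTER_CUBIC))
"
```

```text
24.65 [ 0.539  -0.095   0.2086] [-1.569  -0.001   1.9198] [-0.3014  0.2394  1.5734 -0.0003  1.3308 -2.2211]
271 124
```

View pics/wrist18.png

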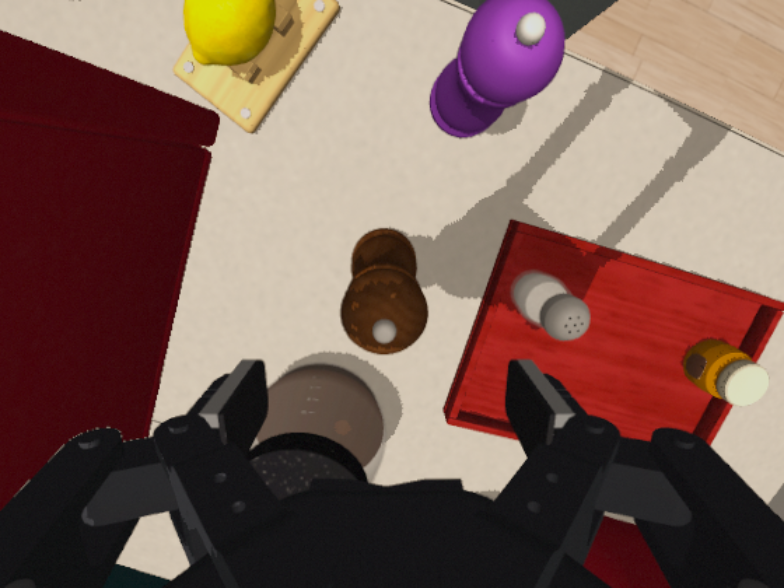

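View pics/m18.png

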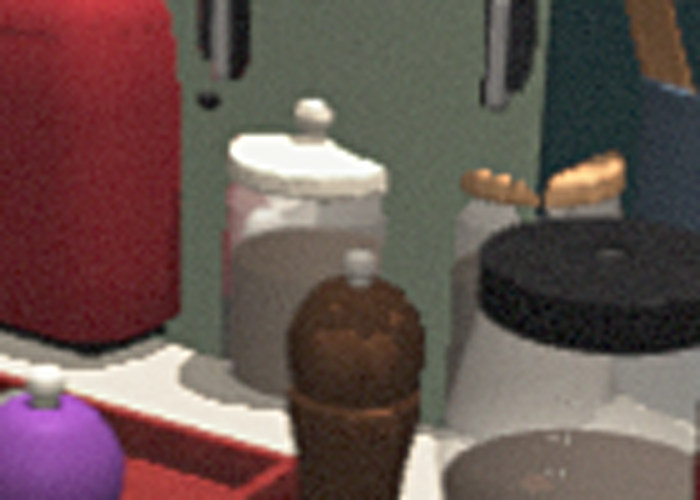

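Request:
{"fn": "jog_arm", "kwargs": {"steps": [{"fingers":85,"dx":0,"dy":0,"dz":-30,"turn":0},{"fingers":85,"dx":0,"dy":0,"dz":-35,"turn":0},{"fingers":85,"dx":0,"dy":0,"dz":-25,"turn":0},{"fingers":85,"dx":0,"dy":0,"dz":-11,"turn":0},{"fingers":85,"dx":0,"dy":0,"dz":0,"turn":0}]}}

```text
time: 25.25
tool_pos: [0.539, -0.0956, 0.1076]
tcp_rot: [-1.57, -0.001, 1.919]
wrist_force: [-0.4, -0.6, 1.1]
grip_width: 0.0851
```

Request:
{"fn": "jog_arm", "kwargs": {"steps": [{"fingers":65,"dx":0,"dy":0,"dz":0,"turn":0},{"fingers":52,"dx":0,"dy":0,"dz":0,"turn":0},{"fingers":40,"dx":0,"dy":0,"dz":0,"turn":0},{"fingers":30,"dx":0,"dy":0,"dz":0,"turn":0},{"fingers":30,"dx":0,"dy":0,"dz":0,"turn":0}], "newtons": 40}}

```text
time: 25.75
tool_pos: [0.5409, -0.0954, 0.1099]
tcp_rot: [-1.574, 0.002, 1.92]
wrist_force: [-1.8, 0.2, 6.0]
grip_width: 0.0474
```

Request:
{"fn": "jog_arm", "kwargs": {"steps": [{"fingers":30,"dx":0,"dy":0,"dz":0,"turn":0},{"fingers":30,"dx":0,"dy":0,"dz":4,"turn":0},{"fingers":30,"dx":0,"dy":0,"dz":8,"turn":0},{"fingers":30,"dx":0,"dy":0,"dz":8,"turn":0},{"fingers":30,"dx":0,"dy":0,"dz":0,"turn":0}], "newtons": 50}}

```text
time: 26.25
tool_pos: [0.5406, -0.0953, 0.1294]
tcp_rot: [-1.573, 0.002, 1.92]
wrist_force: [1.0, -0.9, -1.8]
grip_width: 0.0469
```

```bash
python3 -c "
from h import *
np.set_printoptions(precision=4,suppress=True)
s=state();print(s['time'],s['tool_pos'],s['tcp_rot'],s['grip_width'],s['wrist_force'])
c=camera('scene');save(c,'scene19.png')
"
```

```text
26.25 [ 0.5406 -0.0953  0.1294] [-1.5731  0.0016  1.9199] 0.046858290918520985 [ 1.0011 -0.9005 -1.8198]
```

View pics/scene19.png

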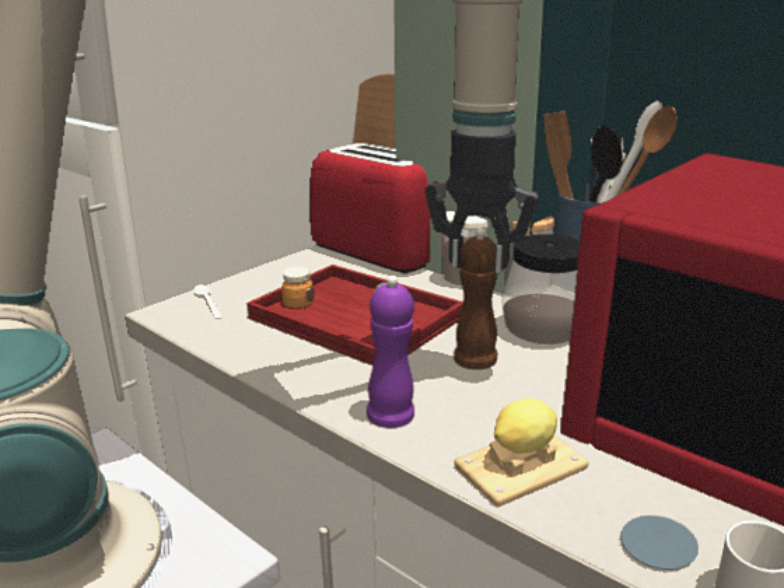

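Request:
{"fn": "jog_arm", "kwargs": {"steps": [{"fingers":30,"dx":0,"dy":0,"dz":20,"turn":0},{"fingers":30,"dx":0,"dy":0,"dz":30,"turn":0},{"fingers":30,"dx":0,"dy":0,"dz":30,"turn":0},{"fingers":30,"dx":0,"dy":0,"dz":22,"turn":0},{"fingers":30,"dx":0,"dy":0,"dz":10,"turn":0}]}}

```text
time: 26.8
tool_pos: [0.5405, -0.0953, 0.242]
tcp_rot: [-1.574, 0.002, 1.92]
wrist_force: [-0.3, 0.1, -2.4]
grip_width: 0.0469
```

Request:
{"fn": "jog_arm", "kwargs": {"steps": [{"fingers":30,"dx":-2,"dy":15,"dz":0,"turn":0},{"fingers":30,"dx":-2,"dy":28,"dz":0,"turn":0},{"fingers":30,"dx":-3,"dy":32,"dz":0,"turn":0},{"fingers":30,"dx":-3,"dy":32,"dz":0,"turn":0},{"fingers":30,"dx":-2,"dy":32,"dz":0,"turn":0}]}}

```text
time: 27.3
tool_pos: [0.5256, 0.0462, 0.2378]
tcp_rot: [-1.567, -0.002, 1.92]
wrist_force: [0.8, -0.1, -2.5]
grip_width: 0.0468
```

Request:
{"fn": "jog_arm", "kwargs": {"steps": [{"fingers":30,"dx":-2,"dy":32,"dz":0,"turn":0},{"fingers":30,"dx":-3,"dy":28,"dz":0,"turn":0},{"fingers":30,"dx":-3,"dy":22,"dz":0,"turn":0},{"fingers":30,"dx":0,"dy":13,"dz":0,"turn":0},{"fingers":30,"dx":0,"dy":0,"dz":0,"turn":0}]}}

```text
time: 27.8
tool_pos: [0.5185, 0.1408, 0.2386]
tcp_rot: [-1.569, -0.001, 1.923]
wrist_force: [0.1, 0.3, -1.5]
grip_width: 0.0465
```

Request:
{"fn": "jog_arm", "kwargs": {"steps": [{"fingers":30,"dx":0,"dy":0,"dz":0,"turn":0},{"fingers":30,"dx":0,"dy":0,"dz":0,"turn":0}]}}

```text
time: 28.0
tool_pos: [0.5196, 0.138, 0.2395]
tcp_rot: [-1.57, 0.0, 1.919]
wrist_force: [0.1, 0.4, -2.4]
grip_width: 0.0466
```

Request:
{"fn": "jog_arm", "kwargs": {"steps": [{"fingers":30,"dx":1,"dy":1.5,"dz":-20,"turn":0},{"fingers":30,"dx":0,"dy":0,"dz":-30,"turn":0},{"fingers":30,"dx":0,"dy":0,"dz":-30,"turn":0},{"fingers":30,"dx":0,"dy":0,"dz":-20,"turn":0},{"fingers":30,"dx":0,"dy":0,"dz":-10,"turn":0}]}}

```text
time: 28.5
tool_pos: [0.5195, 0.1392, 0.1279]
tcp_rot: [-1.567, -0.001, 1.918]
wrist_force: [-0.8, 0.4, -1.2]
grip_width: 0.0468
```

Request:
{"fn": "jog_arm", "kwargs": {"steps": [{"fingers":30,"dx":0,"dy":0,"dz":-5,"turn":0},{"fingers":30,"dx":0,"dy":0,"dz":0,"turn":0},{"fingers":30,"dx":0,"dy":0,"dz":0,"turn":0}]}}

```text
time: 28.8
tool_pos: [0.5216, 0.1404, 0.126]
tcp_rot: [-1.573, 0.0, 1.919]
wrist_force: [-0.9, -0.7, -2.0]
grip_width: 0.0465
```

```bash
python3 -c "
from h import *
np.set_printoptions(precision=4,suppress=True)
s=state();print(s['time'],s['tool_pos'],s['tcp_rot'],s['grip_width'],s['wrist_force'])
for n in ['scene','side']:
    c=camera(n);save(c,n+'20.png'); print([(round(d['score'],2),W(c,d['location'])) for d in mark_of(n,'pepper_mill_mid')][:2])
    a=cv2.imread('pics/%s0.png'%n); b=cv2.imread('pics/%s20.png'%n); u,v=(1.4*proj(c,[.52,.14,.09])).astype(int)
    cv2.imwrite('pics/cmp_%s.png'%n,cv2.resize(np.hstack([x[v-110:v+110,u-100:u+100] for x in (a,b)]),None,fx=1.9,fy=1.9))
"
```

```text
28.8 [0.5216 0.1404 0.126 ] [-1.5729  0.0004  1.9195] 0.046450378210371915 [-0.9468 -0.6615 -1.9741]
[(0.8, array([0.52  , 0.1353, 0.1071])), (0.73, array([ 0.3937, -0.0811,  0.094 ]))]
[(0.97, array([0.5204, 0.138 , 0.1047])), (0.6, array([ 0.3924, -0.083 ,  0.0919]))]
```

View pics/cmp_scene.png

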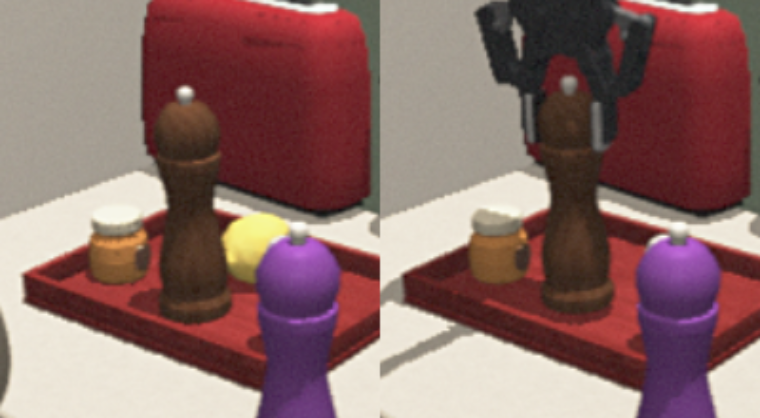

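View pics/cmp_side.png

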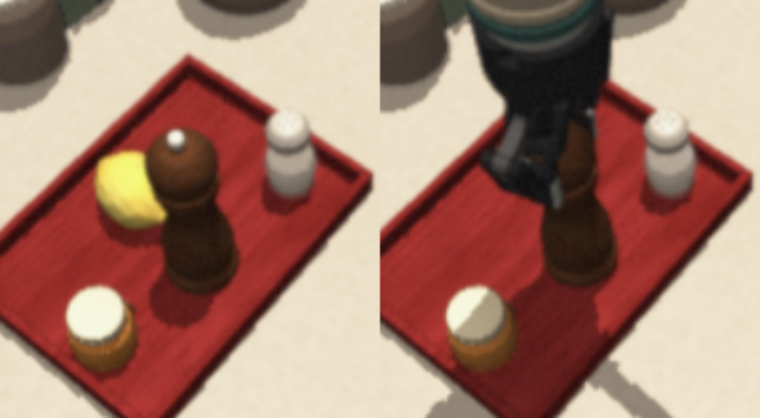

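Request:
{"fn": "jog_arm", "kwargs": {"steps": [{"fingers":30,"dx":0,"dy":0,"dz":-4,"turn":0},{"fingers":30,"dx":0,"dy":0,"dz":-2,"turn":0},{"fingers":30,"dx":0,"dy":0,"dz":0,"turn":0}]}}

```text
time: 29.3
tool_pos: [0.5202, 0.1405, 0.1184]
tcp_rot: [-1.57, -0.0, 1.92]
wrist_force: [0.4, -0.3, -2.3]
grip_width: 0.0465
```

Request:
{"fn": "jog_arm", "kwargs": {"steps": [{"fingers":30,"dx":0,"dy":0,"dz":-1.5,"turn":0},{"fingers":30,"dx":0,"dy":0,"dz":0,"turn":0}]}}

```text
time: 29.5
tool_pos: [0.5209, 0.1406, 0.1177]
tcp_rot: [-1.572, 0.0, 1.92]
wrist_force: [-0.0, 0.3, 0.4]
grip_width: 0.0464
```

Request:
{"fn": "jog_arm", "kwargs": {"steps": [{"fingers":30,"dx":0,"dy":0,"dz":-1,"turn":0},{"fingers":30,"dx":0,"dy":0,"dz":0,"turn":0}]}}

```text
time: 29.7
tool_pos: [0.5215, 0.1407, 0.1177]
tcp_rot: [-1.573, 0.0, 1.92]
wrist_force: [-0.5, 0.1, 5.8]
grip_width: 0.0471
```

Request:
{"fn": "jog_arm", "kwargs": {"steps": [{"fingers":52,"dx":0,"dy":0,"dz":0,"turn":0},{"fingers":62,"dx":0,"dy":0,"dz":0,"turn":0},{"fingers":85,"dx":0,"dy":0,"dz":0,"turn":0},{"fingers":85,"dx":0,"dy":0,"dz":0,"turn":0},{"fingers":85,"dx":0,"dy":0,"dz":10,"turn":0}]}}

```text
time: 30.2
tool_pos: [0.5194, 0.1403, 0.1254]
tcp_rot: [-1.567, -0.001, 1.92]
wrist_force: [-0.1, -0.2, 0.0]
grip_width: 0.085
```

Request:
{"fn": "jog_arm", "kwargs": {"steps": [{"fingers":85,"dx":0,"dy":0,"dz":25,"turn":0},{"fingers":85,"dx":0,"dy":0,"dz":40,"turn":0},{"fingers":85,"dx":0,"dy":0,"dz":45,"turn":0},{"fingers":85,"dx":0,"dy":0,"dz":30,"turn":0},{"fingers":85,"dx":-20,"dy":-20,"dz":0,"turn":0}]}}

```text
time: 30.7
tool_pos: [0.5054, 0.122, 0.2721]
tcp_rot: [-1.584, 0.002, 1.922]
wrist_force: [-1.1, -0.4, -0.4]
grip_width: 0.0852
```

Request:
{"fn": "jog_arm", "kwargs": {"steps": [{"fingers":85,"dx":-30,"dy":-30,"dz":0,"turn":0},{"fingers":85,"dx":-30,"dy":-30,"dz":0,"turn":0},{"fingers":85,"dx":0,"dy":0,"dz":0,"turn":0},{"fingers":85,"dx":0,"dy":0,"dz":0,"turn":0}]}}

```text
time: 31.1
tool_pos: [0.4406, 0.0602, 0.2675]
tcp_rot: [-1.573, 0.0, 1.918]
wrist_force: [-0.0, 1.1, 0.2]
grip_width: 0.0851
```

```bash
python3 -c "
from h import *
np.set_printoptions(precision=4,suppress=True)
s=state();print(s['time'],s['tool_pos'],s['wrist_force'])
for n in ['scene','side']:
    c=camera(n);save(c,n+'21.png')
    for t in ['pepper_mill_mid','lemon_mid','salt_shaker','small_jar']: print(n,t,[(round(d['score'],2),W(c,d['location'])) for d in mark_of(n,t)][:2])
    a=cv2.imread('pics/%s0.png'%n); b=cv2.imread('pics/%s21.png'%n); u,v=(1.4*proj(c,[.52,.14,.09])).astype(int)
    cv2.imwrite('pics/cmp2_%s.png'%n,cv2.resize(np.hstack([x[v-110:v+110,u-100:u+100] for x in (a,b)]),None,fx=1.9,fy=1.9))
"
```

```text
31.1 [0.4406 0.0602 0.2675] [-0.0126  1.0637  0.232 ]
scene pepper_mill_mid [(0.92, array([0.5216, 0.1347, 0.0974])), (0.6, array([ 0.3931, -0.0817,  0.0924]))]
scene lemon_mid [(0.94, array([ 0.4068, -0.2598,  0.0544]))]
scene salt_shaker []
scene small_jar [(0.9, array([0.5246, 0.2325, 0.0089]))]
side pepper_mill_mid [(0.97, array([0.5215, 0.1358, 0.0965])), (0.82, array([ 0.3885, -0.0845,  0.0919]))]
side lemon_mid [(0.74, array([ 0.404 , -0.2527,  0.0609]))]
side salt_shaker [(0.76, array([0.5212, 0.0394, 0.0064]))]
side small_jar [(0.58, array([0.524 , 0.2321, 0.0033]))]
```

View pics/cmp2_side.png

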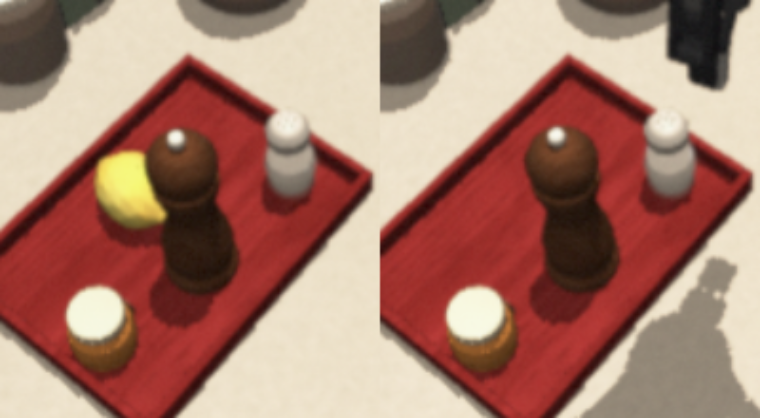

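View pics/scene21.png

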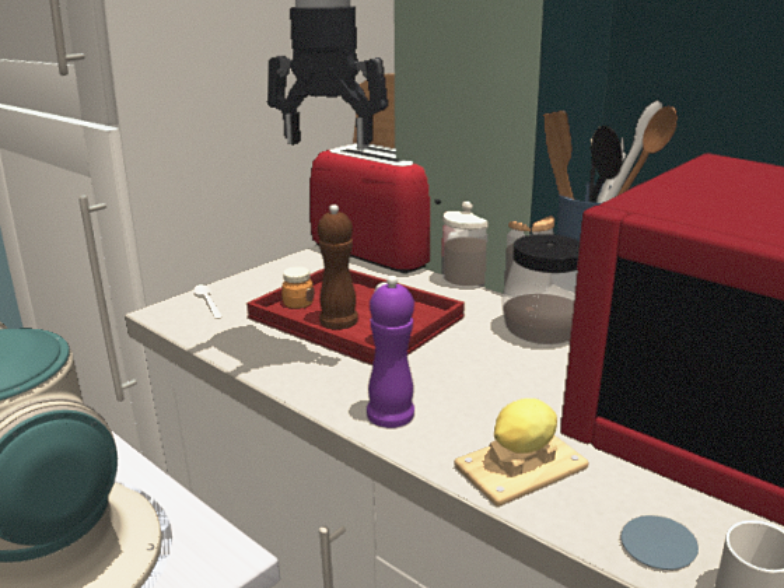

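View pics/side21.png

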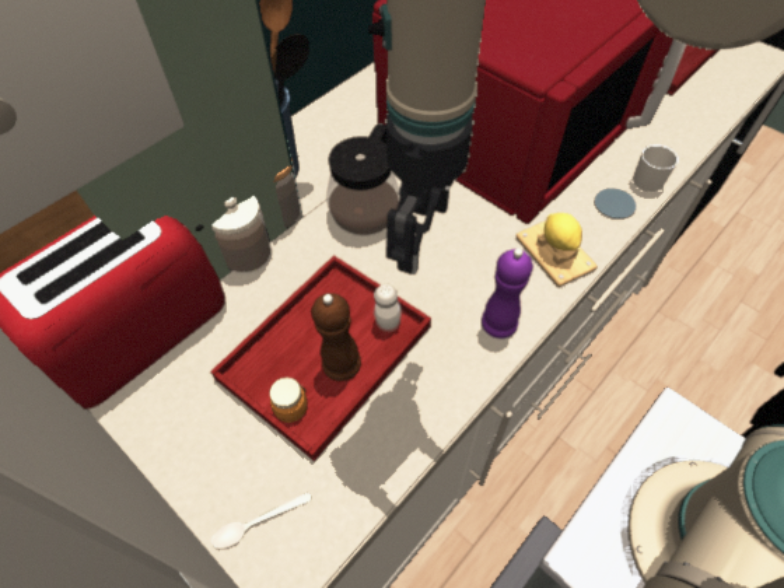

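```bash
python3 -c "
from rig import *
print(hand_in())"
```

```text
the job is handed in; nothing more can be done
None
```

The job is done and handed in at about 31 s of the 72 s allowed. I stood the brown mill aside upright on the bare counter and laid the lemon lengthwise in the two notches. It had settled there before I let go. I then put the mill back upright where it had stood on the tray.

**Last checks:**
- **Mill:** upright, and within about 2–3 mm of its first position when the before and after pictures are compared.
- **Lemon:** lies along the stand's axis in both notches. The networks put its centre 2–6 mm from the seat: about (0.407, -0.260) in the scene view and (0.404, -0.253) in the side view, against a seat at about (0.408, -0.2545).
- **Salt shaker and jar:** unchanged to within the networks' error. The shaker was checked only in the side view, because the scene view could not see it.
- **Purple mill:** not touched.
- **Forces:** the highest wrist force I read was about 7 N.

**What disagreed:**
- **Fingertip height:** in the pictures the fingertips sat about 37 mm higher than the reported TCP and `tip_reach` imply. I set every grasp height from the pictures instead.
- **First lemon contact:** it touched about 2 mm high with a slight sideways force, so I lifted it 5 mm, shifted it 2 mm along its axis and set it down again. It then seated at the expected height.

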